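Turn the board over in the rework frame and tighten its back screws

TASK

Clear every hold-down weight off the board into the white tray. Then release the rework frame's lock knob, turn the board right over by its bar, lock it in that position, and tighten both slotted screws on its back fully clockwise with the driver from the grey stand. Finish with the board still turned over and locked, and the driver standing in its stand again; leave the cup, bottle and roller alone.

Things in the scene. Friction and masses are not known exactly. Their poses are not given: they have to be found in the camera images.
- frame: Fixed rework frame: base plate 100 x 300 x 8 mm, two grey posts. Origin on the table under the middle of the board; y along the board's long side, x away from the robot (yaw within 0.25 rad). Turning axis parallel to y, 100 mm above the table. Post with the lock knob at the -y end: its arm, 40 (x) x 50 (y) mm, top 144 mm up, centred at y = -118 mm. Other post at y = +118 mm, 122 mm tall.
- turner (a joint): Turn of the board about the frame's +y axis, rad: 0 at the start (component side up, bar on the robot's side), 3.14 right over (back up, bar on the far side); the bar goes up over the top. Stops at -0.10 and 3.24. Friction 0.15 N m: stays where left. The lock pin enters only within about 0.1 of 0 or 3.14 and draws the board in; elsewhere the knob cannot be locked. Locked, it has 0.06 play.
- board_mid (a point): Middle of the board, on the turning axis; axes turn with the board. The green board is 100 mm (x) x 170 mm (y) x 4 mm, so its top face is 2 mm from this point. Round it runs an aluminium rim 8 mm wide that stands 8 mm above the board on both faces (outer size 116 x 186 mm).
- turn_bar (a point): Middle of the steel bar for turning the board: round, 12 mm diameter, parallel to the board's long side, free for 110 mm between its two arms, its centre 98 mm from the turning axis and 40 mm from the outer edge of the rim; 100 mm above the table at the start.
- lock_knob (a joint): Angle of the black lock knob about the vertical, rad: 0 fully locked (stop; wing in line with the board's long side), 1.4 fully released (stop); counter-clockwise from above releases, clockwise locks. The board is free to turn above about 1.05. Counts as released above 1.15, as locked below 0.25. Friction about 0.06 N m, stays where it is left.
- lock_knob_grip (a point): Middle of the knob's upright wing, on the knob's axis, 162 mm above the table: wing 46 mm long (along this point's own y axis), 14 mm thick (x), 26 mm tall (13 mm above and below this point), on a round foot 18 mm across and 6 mm high.
- screw_a (a joint): Angle of one slotted captive screw on the board's back, rad: starts between 0 and 0.35, grows clockwise as seen by someone facing the board's back, up to the stop at 1.45 where it is tight and its slot lies along the board's long side. Tight enough above 1.25. Friction about 0.06 N m.
- screw_a_head (a point): Centre of the outer face of screw a's head: round, 24 mm across, slot 7 mm wide and 6 mm deep right across it along this point's own y. In the board's axes at x = 20, y = -48, z = -10 mm (level with the rim; with the board turned over it faces up, 110 mm above the table). A black square bezel, 26 mm inside, 34 mm outside, stands round it, level with it.
- screw_b (a joint): As screw a, for the other screw.
- screw_b_head (a point): As screw a's head, at x = -20, y = 48, z = -10 mm in the board's axes.
- driver: Loose driver, 110 g, 123 mm long, at the start upright in the stand, blade down. Origin at the tip of the blade, z up towards the handle. Blade 18 mm wide (its own x axis) and 4 mm thick (y), thinner (2.5 mm) over the last 2 mm, 12 mm long; shank 10 mm round; round flange 40 mm across from z = 58 to 63 mm that rests on the stand's top.
- driver_handle (a point): Middle of the driver's square wooden handle, 24 x 24 x 60 mm, 93 mm above the blade tip; sides along the driver's x and y.
- stand: Fixed grey block 70 x 70 x 75 mm with an upright square hole 27 x 27 mm right through its middle, in which the driver stands (blade tip 17 mm above the table). Origin under its centre.
- tray: Fixed open white tray 150 mm (x) x 110 mm (y) x 35 mm high, walls and floor 4 to 5 mm. Origin under its centre.
- weight1: Loose steel hold-down weight, a cylinder 28 mm across and 30 mm tall, 140 g, origin at the centre of its underside; upright on the board's face at the start. One to three of the three are present; all those present must end in the tray.
- weight2: Loose steel hold-down weight, a cylinder 28 mm across and 30 mm tall, 140 g, origin at the centre of its underside; upright on the board's face at the start. One to three of the three are present; all those present must end in the tray.
- weight3: Loose steel hold-down weight, a cylinder 28 mm across and 30 mm tall, 140 g, origin at the centre of its underside; upright on the board's face at the start. One to three of the three are present; all those present must end in the tray.
- cup: Loose white cup, 68 mm across, 50 mm tall, on the table beyond the frame; bystander.
- bottle: Loose clear bottle, 44 mm across, 100 mm tall, on the table beyond the frame; bystander.
- roller: Loose cream roller, 48 mm across, 18 mm tall, lying on the table beyond the frame; bystander.

How it is judged:
By the outcome, as a careful person would: the job done as asked, in the order asked, and still so for the second after the job is handed in, with the robot touching nothing.
Of weight1, weight2, weight3 only 1 to 3 are there at a start; the rules pass over those that are not, and their reading is None.
At some moment in a run one of weight1, weight2, weight3 may be knocked a few centimetres aside while the robot is not near it.
It also fails if it takes over 210 s, if anything falls off the work surface, if the arm or the gripper's body presses on something with over 40 N, if the wrist force passes 120 N, or if a joint passes its speed limit or range.

ROBOT

A 6-joint arm with a two-finger parallel gripper is mounted at the origin on the work surface. World frame = base frame: x ahead of the robot, y to its left, z up, the work surface at z = 0. Lengths are in mm, angles in rad, forces in N, time in s.
With the tool pointing down it reaches from about 325 to 875 mm from the base axis. Payload 4.4 kg.
Tool frame: the origin (TCP) lies on the centre line of the jaws, within the pads' length; the fingertips stand ahead of it and the grasp point (between the pads) lies 6 mm ahead of it (ctrl.tcp_to_tips is the z of the fingertips in the tool frame, in mm); z points along the fingers, y is the direction in which the jaws open and shut (so a half turn about z gives the same grasp; the last joint's range is limited). The gripper opens to 85 mm and grips with 20 to 120 N. Pads are 22 mm wide; open, the fingers measure 114 mm over their backs; the gripper's body (76 mm by 85 mm) begins 54 mm behind the grasp point. The pads swing forward as they close: fully open they stand 13 mm farther back than shut.
Start: joints at [-1.306, 0.207, 1.542, -0, 1.393, -0.15], TCP at [231.717, -526.246, 256.282] pointing down, gripper open.
Joint ranges: [-2.73, 2.73], [-0.86, 2.22], [0.23, 2.46], [-1.11, 4.25], [0.08, 2.63], [-2.82, 2.82]. Speed limits (rad/s): [2.79, 2.79, 3.14, 3.14, 3.14, 3.14].

INTERFACE

Orientations are given as a 3x3 rotation matrix whose columns are the frame's x, y, z axes.
In Python, from plant import ctrl, sensors, optics gives the robot as it stands. Calls block until the motion is done:
- ctrl.move_ptp(position, orientation): joint-space move of the TCP to a pose.
- ctrl.move_l(position, rot=None, vel=150, threshold=None): straight line of the TCP; rot=None keeps the orientation; vel is the mean speed in mm/s. With threshold (N) it stops when the force on the tool has changed by that much, and returns True; else False.
- ctrl.set_joints(angles): joint-space move.
- ctrl.gripper_to(opening, force=None): finger opening in mm; force is the grip in N (None keeps the last); returns when the fingers have stopped.
- ctrl.hold(seconds).
- ctrl.solve_ik(position, orientation): joint angles nearest the present ones, or None.
- sensors.read_state(): the state.
- optics.grab_frame(name): name is "scene" or "top"; returns (picture, depth): 400x640x3 uint8, red, green, blue; 400x640 float32, mm along the optical axis (not along the pixel's ray), 0 where there is no reading.
- optics.camera_params(name): a dict with "mtx" (3x3 intrinsics, pixels), "R" (3x3) and "t" (3): a world point X has camera coordinates R X + t. Camera axes: x right, y down, z forward; pixel columns grow to the right and rows downward; lengths in mm; the calibration is good to about 2 mm. A picture is of the moment at which its call begins. camera_params takes no time and is no camera call.
A pose or a line that the arm cannot do raises ctrl.MotionError and nothing moves.
- ctrl.finish_job(): hands the job in, once; it reports no verdict.
The state is a dict: "t": time; "q": joint angles; "qvel": joint speeds; "tau": joint torques, N m; "eef_pos": TCP position; "eef_rot": TCP orientation; "force": force on the tool from outside, world axes, zero at the start; "wrist_torque": the same for the moment, N m; "grip_width": finger opening in mm.
Only numpy, scipy, OpenCV 4.12 (cv2) and the standard library are available. Lean on these libraries where they do the work, as an engineer would, in place of code of your own. Each camera call takes 0.05 s, during which the arm holds its last target.

## Working session

There is one attempt and no reset: what is moved stays moved. The work goes in short steps, each a Python script; the robot and the scene stay as the last script left them, time stands still between calls to the robot, and variables do not carry over. Pictures are saved under pics/ and viewed, and the job is handed in when it is done.

```bash
ls; mkdir -p pics; python3 - <<'E'
from plant import ctrl,sensors,optics
import cv2,numpy as np
print(sensors.read_state()); print(ctrl.tcp_to_tips)
for n in("scene","top"):
    p,d=optics.grab_frame(n); c=optics.camera_params(n)
    print(n,c); cv2.imwrite(f"pics/{n}0.png",p[:,:,::-1]); np.savez(f"{n}0.npz",p=p,d=d)
E
```

```text
pics
{'t': 0.0, 'q': array([-1.30649319e+00,  2.07432606e-01,  1.54301397e+00,  3.94421345e-05,
        1.39348791e+00, -1.50498081e-01]), 'qvel': array([-0.0007877 , -0.00117238,  0.00140334, -0.0001076 , -0.00019797,
        0.00076104]), 'tau': array([-9.27376386e-04, -3.83035541e+01, -2.91597676e+01, -3.54356744e-04,
        1.06078232e-02, -8.83915554e-07]), 'eef_pos': array([ 231.53999632, -525.53273007,  255.09007839]), 'eef_rot': array([[ 9.15199381e-01,  4.03000946e-01, -5.74297180e-04],
       [ 4.03001167e-01, -9.15196647e-01,  2.27065496e-03],
       [ 3.89481245e-04, -2.30954445e-03, -9.99997257e-01]]), 'force': array([-0.14781477,  0.4737904 , -0.57321132]), 'wrist_torque': array([-0.0108992, -0.0070018, -0.0194306]), 'grip_width': 85.39576483923899}
25.0
scene {'mtx': array([[453.59163487,   0.        , 318.5099457 ],
       [  0.        , 453.59163487, 201.16164346],
       [  0.        ,   0.        ,   1.        ]]), 'R': array([[-0.65619804,  0.75438888, -0.01736521],
       [ 0.49708748,  0.41484396, -0.76210795],
       [-0.56772191, -0.50872577, -0.64721706]]), 't': array([ 394.77551649, -203.97781344, 1391.67932694])}
top {'mtx': array([[493.5388806 ,   0.        , 318.94480328],
       [  0.        , 493.5388806 , 204.36317578],
       [  0.        ,   0.        ,   1.        ]]), 'R': array([[-0.01870499, -0.99975483, -0.01184912],
       [-0.98380962,  0.02051678, -0.17803845],
       [ 0.17823791,  0.00832707, -0.98395219]]), 't': array([   9.56558109,  617.90084657, 1142.23894327])}
```

View pics/top0.png

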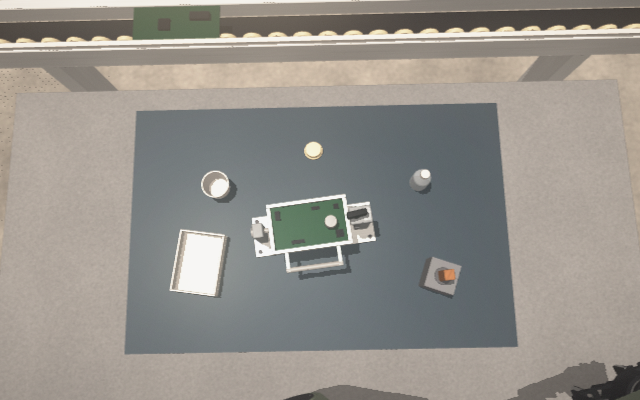

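View pics/scene0.png

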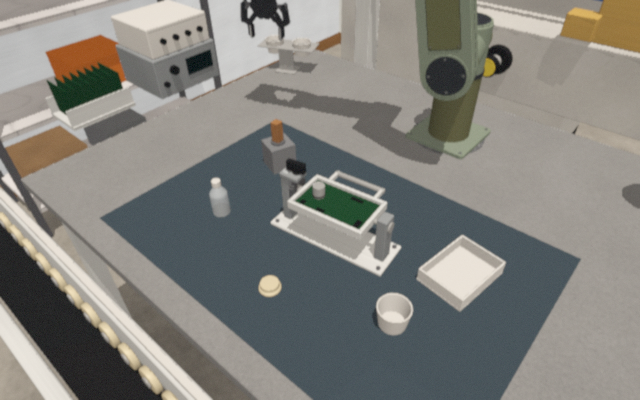

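```bash
cat > lib.py <<'E'
import cv2,numpy as np
from plant import ctrl,sensors,optics
P={n:optics.camera_params(n) for n in("scene","top")}
def proj(n,X):
    c=P[n]; x=(np.atleast_2d(X)@c["R"].T+c["t"])@c["mtx"].T
    return x[:,:2]/x[:,2:]
def pts(n,d):
    c=P[n]; v,u=np.mgrid[:400,:640]
    r=np.stack([u,v,np.ones_like(u)],-1)@np.linalg.inv(c["mtx"]).T
    return (r*d[...,None]-c["t"])@c["R"]
def atz(n,u,v,z):
    c=P[n]; r=c["R"].T@np.linalg.inv(c["mtx"])@[u,v,1]; o=-c["R"].T@c["t"]
    return o+r*(z-o[2])/r[2]
def tri(a,b): # a=(u,v) scene, b top
    A=[]
    for n,(u,v) in(("scene",a),("top",b)):
        M=P[n]["mtx"]@np.c_[P[n]["R"],P[n]["t"]]
        A+=[u*M[2]-M[0],v*M[2]-M[1]]
    A=np.array(A); return np.linalg.lstsq(A[:,:3],-A[:,3],rcond=None)[0]
def crop(p,u0,v0,w,h,k,f):
    cv2.imwrite(f"pics/{f}.png",cv2.resize(p[v0:v0+h,u0:u0+w,::-1],None,fx=k,fy=k,interpolation=cv2.INTER_CUBIC))
def Rdown(yaw): # tool y axis (jaw dir) at angle yaw+90: x axis at yaw
    c,s=np.cos(yaw),np.sin(yaw); return np.array([[c,s,0],[s,-c,0],[0,0,-1.]])
def st():
    s=sensors.read_state(); print("t%.1f pos %s F %s M %s g %.1f"%(s["t"],s["eef_pos"].round(1),s["force"].round(1),s["wrist_torque"].round(2),s["grip_width"])); return s
E
python3 - <<'E'
from lib import *
a=np.load("top0.npz");b=np.load("scene0.npz")
crop(a["p"],240,180,150,110,5,"t0c"); crop(a["p"],410,240,70,70,8,"t0s"); crop(b["p"],255,110,150,160,5*3//4,"s0c")
crop(b["p"],270,150,130,80,6,"s0b")
E
```

```text
(no output)
```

View pics/t0c.png

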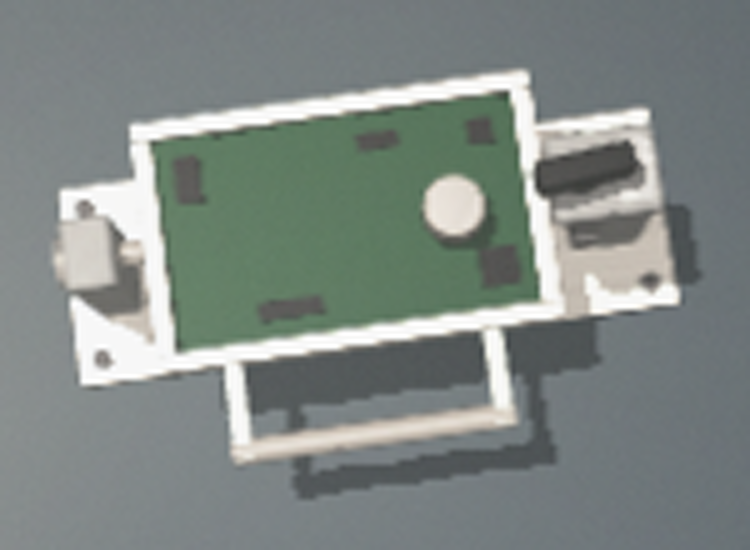

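View pics/t0s.png

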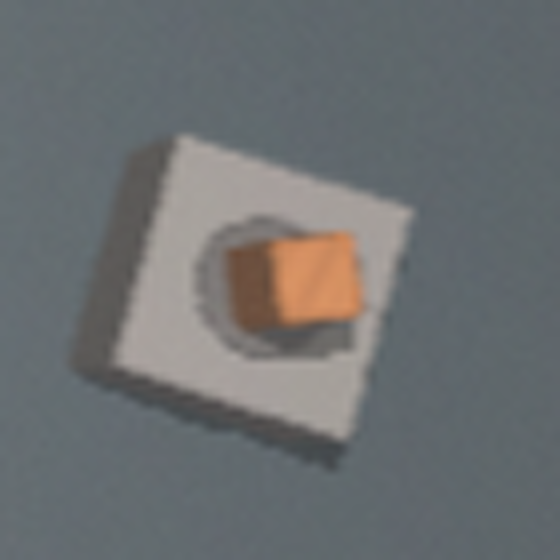

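View pics/s0b.png

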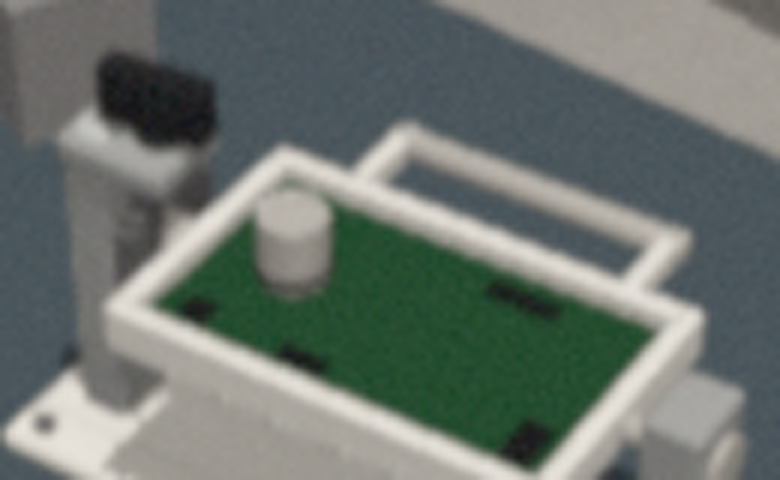

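```bash
python3 - <<'E'
from lib import *
for n in("top","scene"):
    a=np.load(n+"0.npz");X=pts(n,a["d"])
    def box(m,name):
        q=X[m][:,:2].astype(np.float32); r=cv2.minAreaRect(q); print(n,name,len(q),np.round(r[0],1),np.round(r[1],1),round(r[2],1),"z",np.median(X[m][:,2]).round(1))
    z=X[...,2]; roi=np.zeros(z.shape,bool)
    x,y=X[...,0],X[...,1]
    print("center guess",[atz("top",310,225,100)])
    c=atz("top",310,225,100)
    near=(np.hypot(x-c[0],y-c[1])<125)
    # rim
    print(np.histogram(z[near],bins=np.arange(0,185,6)))
    m=near&(z>106)&(z<114); box(m,"rim")
    m=near&(z>165)&(z<182); box(m,"knobtop")
    w=atz("top",331,221,132); m=(np.hypot(x-w[0],y-w[1])<22)&(z>125)&(z<140); box(m,"weight")
    s=atz("top",442,277,75); m=(np.hypot(x-s[0],y-s[1])<55)
    box(m&(z>70)&(z<78),"stand"); box(m&(z>135)&(z<146),"handle"); box(m&(z>77)&(z<84),"flange")
    t=atz("top",199,263,35); m=(np.hypot(x-t[0],y-t[1])<110); box(m&(z>28)&(z<40),"tray"); 
E
```

```text
center guess [array([561.73332597,  18.61384067, 100.        ])]
(array([1387,  243,   12,    5,    7,    2,    6,    8,    5,    3,    7,
          5,    4,    7,   11,   38, 1892, 1800,  650,   61,   69,   89,
         32,   99,   64,    7,    8,   10,   62,   66]), array([  0,   6,  12,  18,  24,  30,  36,  42,  48,  54,  60,  66,  72,
        78,  84,  90,  96, 102, 108, 114, 120, 126, 132, 138, 144, 150,
       156, 162, 168, 174, 180]))
top rim 971 [540.9  23.6] [161.  232.6] 6.8 z 109.0
top knobtop 134 [576.3 -83.1] [14.2 44.2] 13.1 z 174.0
top weight 116 [565.7 -27.5] [25.8 25.7] 41.4 z 130.7
top stand 650 [ 440.9 -285.1] [70.8 70.6] 71.8 z 74.1
top handle 113 [ 440.7 -284.9] [22.9 24.7] 6.8 z 138.8
top flange 140 [ 441.1 -283.2] [67.7 69.2] 70.7 z 78.8
top tray 414 [485.9 297.2] [112.  149.9] 81.6 z 33.9
center guess [array([561.73332597,  18.61384067, 100.        ])]
(array([1361, 1796,   24,   28,   20,   16,   16,   14,   11,   17,   10,
         13,   19,   19,   34,  223, 1709, 1293,  701,  114,  110,   80,
         60,   89,   32,   34,   39,   46,   70,   33]), array([  0,   6,  12,  18,  24,  30,  36,  42,  48,  54,  60,  66,  72,
        78,  84,  90,  96, 102, 108, 114, 120, 126, 132, 138, 144, 150,
       156, 162, 168, 174, 180]))
scene rim 957 [544.1  16.7] [157.8 246. ] 6.7 z 109.0
scene knobtop 123 [576.6 -83.7] [16.9 42.2] 15.4 z 172.8
scene weight 101 [565.6 -29.8] [29.  26.6] 40.2 z 130.5
scene stand 284 [ 440.3 -286.4] [73.9 71.8] 70.4 z 74.3
scene handle 47 [ 440.  -286.5] [22.9 23. ] 4.3 z 138.6
scene flange 61 [ 444.8 -281. ] [46.4 73. ] 58.1 z 79.1
scene tray 634 [485.1 295.9] [111.3 153.9] 81.5 z 32.8
```

```bash
python3 - <<'E'
from lib import *
from scipy.optimize import minimize
for n in("top","scene"):
    a=np.load(n+"0.npz");X=pts(n,a["d"]); z=X[...,2]
    q=X[(z>106)&(z<113)&(np.hypot(X[...,0]-560,X[...,1]-18)<125)]
    def cost(p):
        c,s=np.cos(p[2]),np.sin(p[2]); d=q[:,:2]-p[:2]; u=abs(d[:,0]*c+d[:,1]*s); v=abs(-d[:,0]*s+d[:,1]*c)
        e=np.abs(np.maximum(u-54,v-89)) # distance to rim centreline
        return np.minimum(np.maximum(e-2,0),8).sum()
    best=min((minimize(cost,[x,y,w],method="Nelder-Mead",options=dict(initial_simplex=[[x,y,w],[x+4,y,w],[x,y+4,w],[x,y,w+.05]],xatol=1e-4)) for x in(555,562,568) for y in(10,18,26) for w in(.1,.15)),key=lambda r:r.fun)
    p=best.x; print(n,p,best.fun,len(q))
    c,s=np.cos(p[2]),np.sin(p[2]);d=X[...,:2]-p[:2]; u=d[...,0]*c+d[...,1]*s; v=-d[...,0]*s+d[...,1]*c
    m=(abs(v)<40)&(u<-85)&(u>-110)&(z>80)&(z<115); print("bar u",u[m].min(),np.median(u[m]),u[m].max(),"z",np.percentile(z[m],[5,50,95]))
    m=(z>105)&(z<113)&(abs(v)<60)&(abs(abs(u)-54)<4); print("rim z near/far",np.median(z[m&(u<0)]),np.median(z[m&(u>0)]))
    m=(abs(v)<80)&(abs(u)<45)&(z>95)&(z<108); A=np.c_[u[m],v[m],np.ones(m.sum())]; print("board plane",np.linalg.lstsq(A,z[m],rcond=None)[0])
    m=(z>168)&(z<180)&(abs(v+118)<30)&(abs(u)<30); r=cv2.minAreaRect(np.c_[u[m],v[m]].astype(np.float32)); e,V=np.linalg.eigh(np.cov(np.c_[u[m],v[m]].T)); print("knob",r,V[:,1])
    w=np.array([565.7,-28.5])-p[:2]; print("weight uv",w[0]*c+w[1]*s,-w[0]*s+w[1]*c)
    m=(z>155)&(z<180)&(abs(v+118)<30)&(abs(u)<30);print("knob all med",np.median(u[m]),np.median(v[m]))
E
```

```text
top [5.63362057e+02 2.28533568e+01 1.20536340e-01] 1782.4637011240416 939
bar u -103.5401101892992 -97.93047471669857 -91.67464919694571 z [ 99.4095792  104.26764897 108.29190449]
rim z near/far 108.9856192342106 109.20628998452626
board plane [-7.72813727e-04 -5.07576935e-04  1.01485788e+02]
knob ((0.5166501998901367, -109.5409164428711), (14.208324432373047, 43.129207611083984), 5.681396961212158) [-0.12546892  0.99209755]
weight uv -3.8539876306954124 -51.26187675209308
knob all med -1.231706163934894 -109.53560513266464
scene [5.63841486e+02 2.18337904e+01 1.18865367e-01] 1787.5491215743152 944
bar u -104.45081479586995 -95.7419666961564 -91.2213759227132 z [ 96.72878266 102.95141185 106.6750636 ]
rim z near/far 108.84591720746542 108.82912097285347
board plane [ 2.46029760e-03 -1.33644684e-03  1.01469278e+02]
knob ((0.8066987991333008, -110.15927124023438), (16.82171058654785, 43.66374969482422), 10.411964416503906) [-0.10250558  0.99473243]
weight uv -4.123465160610667 -50.19901957982414
knob all med 4.073923640523336 -107.68648252218568
```

```bash
cat >> lib.py <<'E'
FR=np.array([563.5,22.4]); FY=0.12
def fw(u,v,z=0):
    c,s=np.cos(FY),np.sin(FY); return np.array([FR[0]+u*c-v*s,FR[1]+u*s+v*c,z])
E
python3 - <<'E'
from lib import *
for n,(u0,v0,w,h,k) in dict(top=(240,180,150,110,5),scene=(265,140,150,130,5)).items():
    p=np.load(n+"0.npz")["p"]; im=cv2.resize(p[v0:v0+h,u0:u0+w,::-1],None,fx=k,fy=k,interpolation=cv2.INTER_CUBIC)
    def pl(L,col):
        q=((proj(n,[fw(*x) for x in L])-[u0,v0]+.5)*k).round().astype(int); cv2.polylines(im,[q.reshape(-1,1,2)],True,col,1)
    R=lambda a,b,z,cu=0,cv_=0:[(cu-a,cv_-b,z),(cu+a,cv_-b,z),(cu+a,cv_+b,z),(cu-a,cv_+b,z)]
    pl(R(58,93,110),(0,0,255)); pl(R(50,85,110),(0,0,255)); pl(R(50,150,8),(255,0,0)); pl(R(20,25,144,0,-118),(0,255,255)); pl([(-98,-55,106),(-98,55,106)],(0,255,0)); pl([(0,-109.5-23,175),(0,-109.5+23,175)],(255,255,0)); 
    cv2.imwrite(f"pics/ov_{n}.png",im)
E
```

```text
(no output)
```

View pics/ov_top.png

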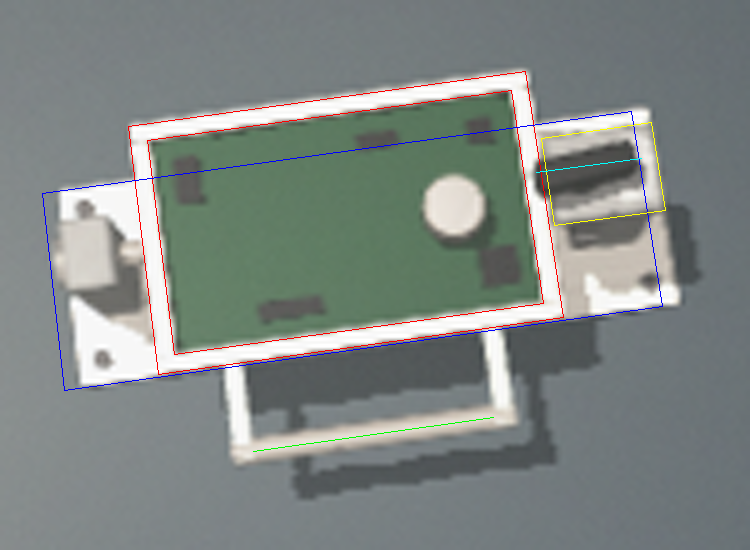

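View pics/ov_scene.png

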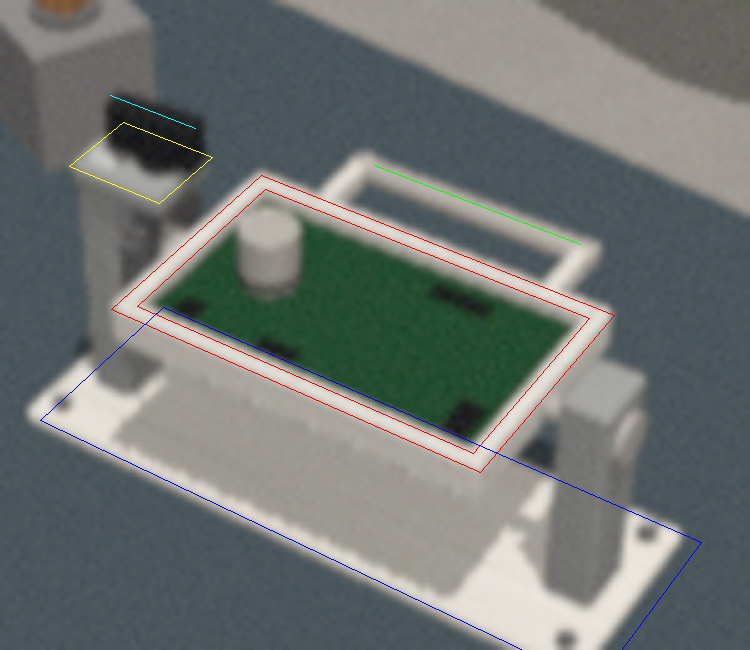

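```bash
cat >> lib.py <<'E'
def pick(pos,yaw,half=True):
    best=None
    for w in ([yaw,yaw+np.pi] if half else [yaw]):
        q=ctrl.solve_ik(list(pos),Rdown(w))
        if q is not None and (best is None or abs(q[5])<abs(best[1][5])): best=(Rdown(w),q)
    if best is None: raise Exception("no ik")
    return best[0]
W0=FY+np.pi/2
E
python3 - <<'E'
from lib import *
w=[565.7,-28.6]
R=pick([*w,135],W0); print(ctrl.solve_ik([*w,200],R))
ctrl.move_ptp([*w,235],R); ctrl.gripper_to(48,30)
p,d=optics.grab_frame("scene"); crop(p,265,100,160,130,5,"s1")
p,d=optics.grab_frame("top"); crop(p,240,150,160,120,5,"t1")
st()
E
```

```text
[-2.03290672e-01  2.40327979e-01  1.62177636e+00 -4.44089210e-16
  1.27948831e+00 -3.23290672e-01]
t2.8 pos [565.7 -28.6 235. ] F [ 0.1 -0.5 -0.9] M [-0.   -0.01 -0.  ] g 47.8
```

View pics/s1.png

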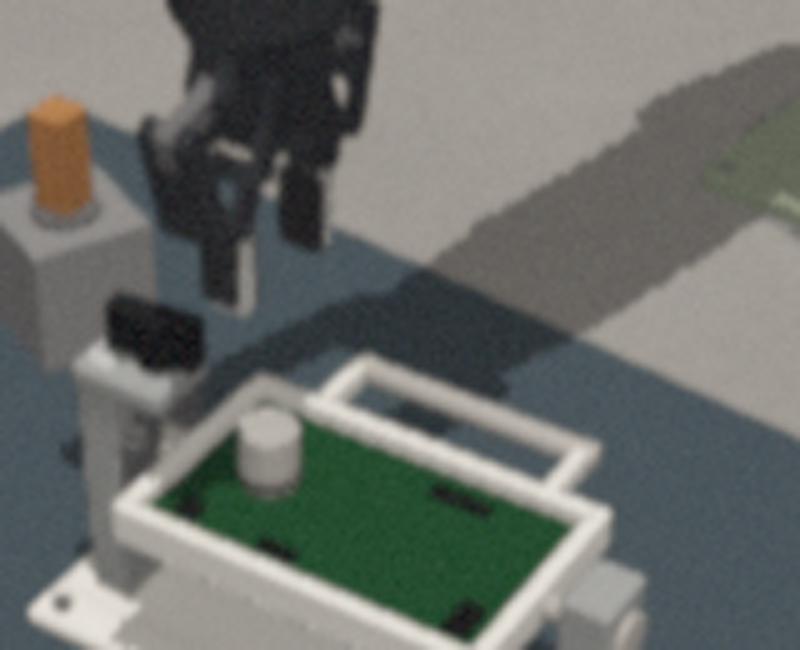

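```bash
python3 - <<'E'
from lib import *
w=[565.7,-28.6]
print(ctrl.move_l([*w,135],vel=120,threshold=12)); st()
ctrl.gripper_to(20,40); s=st()
ctrl.move_l([*w,220],vel=150); st()
ty=np.deg2rad(81.6)  # tray y dir
# jaws along tray long side: direction 81.6-90
R=pick([485.5,296.5,60],np.deg2rad(81.6))
ctrl.move_ptp([485.5,296.5,150],R)
ctrl.move_l([485.5,296.5,41],vel=120,threshold=10); st()
ctrl.gripper_to(48); ctrl.move_l([485.5,296.5,180],vel=200)
p,d=optics.grab_frame("scene"); crop(p,265,140,240,160,3,"s2")
p,d=optics.grab_frame("top"); crop(p,150,150,240,160,3,"t2");st()
E
```

```text
False
t3.8 pos [566.5 -28.8 135.9] F [ 0.6  0.6 -0.4] M [-0.01  0.06  0.  ] g 47.6
t4.1 pos [566.6 -28.8 136.4] F [-0.4  0.1  5.4] M [0.04 0.06 0.04] g 26.4
t4.8 pos [564.8 -28.4 218.7] F [-0.4 -0.1 -1.4] M [ 0.02  0.02 -0.02] g 26.7
t7.2 pos [486.4 296.8  41.9] F [-0.2 -0.8 -0.9] M [-0.03  0.04  0.02] g 26.5
t8.5 pos [484.1 295.9 177.8] F [-0.  -0.   0.1] M [ 0.01 -0.   -0.03] g 48.2
```

View pics/s2.png

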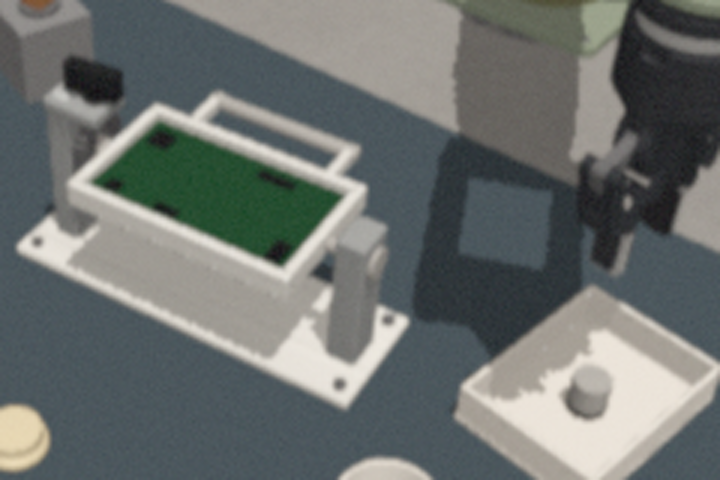

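View pics/t2.png

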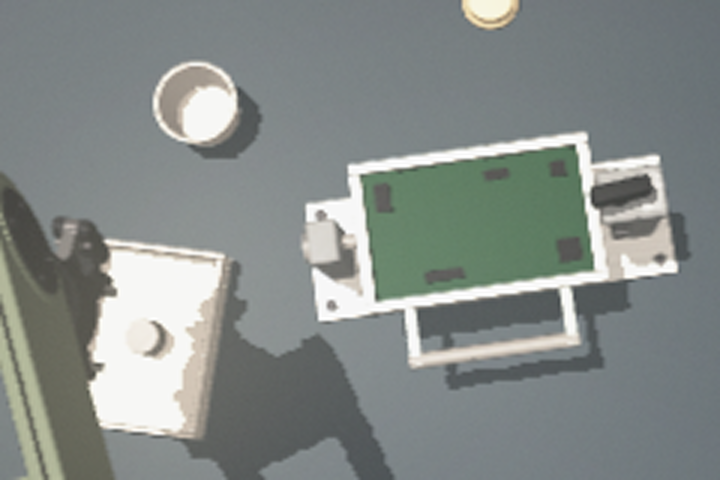

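```bash
cat >> lib.py <<'E'
KN=np.array([576.6,-83.6])
def turn(pos,a,b,step=0.12,tmax=None,log=True):
    n=max(1,int(np.ceil(abs(b-a)/step)))
    for k in range(1,n+1):
        w=a+(b-a)*k/n
        ctrl.move_ptp(list(pos),Rdown(w)); M=sensors.read_state()["wrist_torque"][2]
        if log: print("%.2f:%.2f"%(w,M),end=" ")
        if tmax and abs(M)>tmax: break
    print(); return w
E
python3 - <<'E'
from lib import *
y0=W0+0.11
for y in(y0,y0-np.pi):
    for dy in (0,1.3): 
        q=ctrl.solve_ik([*KN,177],Rdown(y+dy)); print(y,dy,q)
E
```

```text
1.8007963267948968 0 [-2.92479745e-01  2.97524360e-01  1.60054913e+00 -4.44089210e-16
  1.24351917e+00 -5.22479745e-01]
1.8007963267948968 1.3 [-2.92479745e-01  2.97524360e-01  1.60054913e+00 -4.44089210e-16
  1.24351917e+00 -1.82247975e+00]
-1.3407963267948964 0 [-2.92479745e-01  2.97524360e-01  1.60054913e+00 -4.44089210e-16
  1.24351917e+00  2.61911291e+00]
-1.3407963267948964 1.3 [-2.92479745e-01  2.97524360e-01  1.60054913e+00 -4.44089210e-16
  1.24351917e+00  1.31911291e+00]
```

```bash
python3 - <<'E'
from lib import *
y0=W0+0.11
ctrl.move_ptp([*KN,240],Rdown(y0)); ctrl.gripper_to(42,40)
print(ctrl.move_l([*KN,177],vel=100,threshold=12)); st()
ctrl.gripper_to(5,40); st()
w=turn([*KN,177],y0,y0+1.27,0.1); st()
ctrl.gripper_to(42); st()
ctrl.move_l([*KN,240],vel=150)
p,d=optics.grab_frame("scene"); crop(p,265,100,160,130,5,"s3")
ctrl.move_l([420,-60,270],vel=300)
p,d=optics.grab_frame("top"); crop(p,240,180,150,110,5,"t3");st(); np.savez("t3.npz",p=p,d=d)
E
```

```text
False
t10.9 pos [577.1 -83.7 177.5] F [ 0.7 -0.1 -0.5] M [ 0.06 -0.03  0.03] g 42.5
t11.3 pos [575.9 -84.2 178.3] F [-4.8 -0.3  5.9] M [-0.15  0.82 -0.01] g 12.9
1.90:0.09 2.00:0.01 2.09:0.10 2.19:0.01 2.29:0.03 2.39:0.03 2.48:0.05 2.58:0.07 2.68:0.05 2.78:0.04 2.88:0.00 2.97:0.04 3.07:0.02 
t14.6 pos [573.8 -86.6 178.2] F [-11.5  -7.2   8.9] M [-1.1   1.75  0.02] g 13.2
t14.9 pos [576.9 -83.4 177.1] F [ 0.5 -0.3 -0.1] M [ 0.01 -0.02  0.05] g 42.0
t16.3 pos [420.9 -60.3 269.6] F [-0.2  0.1 -0.1] M [ 0.05 -0.02 -0.04] g 42.3
```

View pics/s3.png

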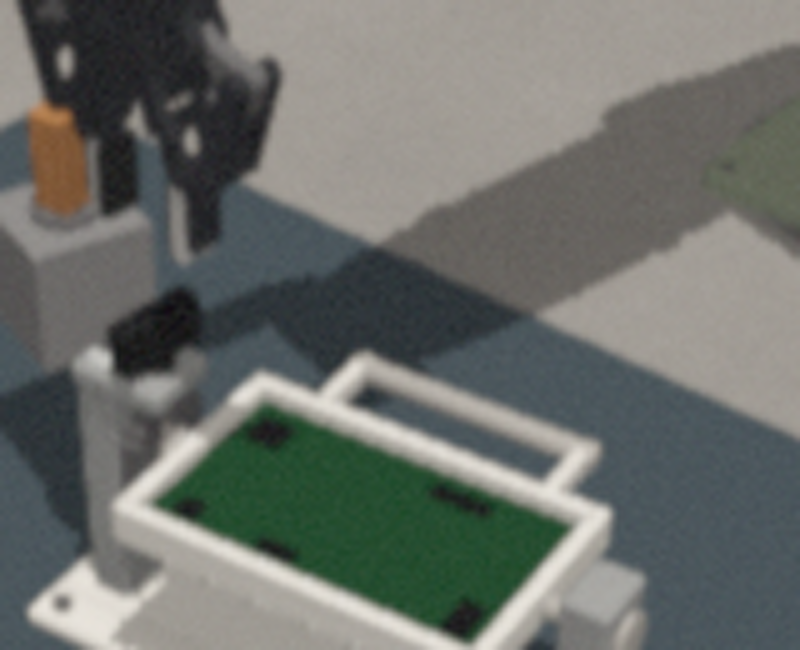

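View pics/t3.png

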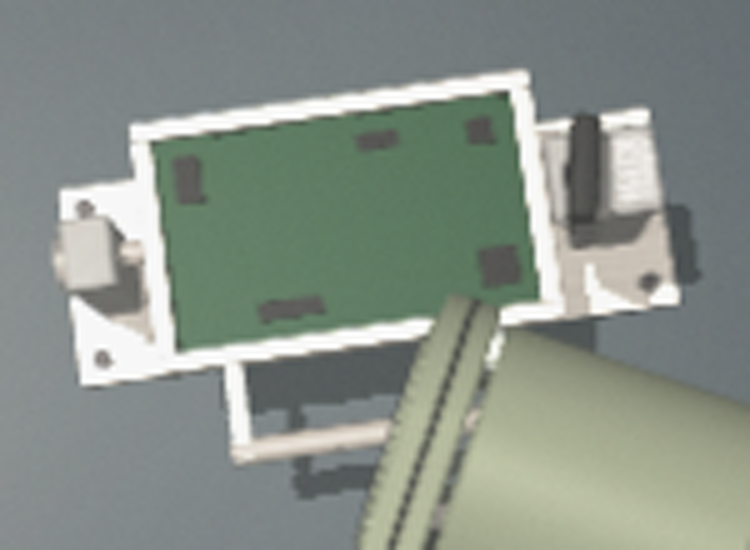

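```bash
python3 - <<'E'
from lib import *
a=np.load("t3.npz");X=pts("top",a["d"]);x,y,z=X[...,0],X[...,1],X[...,2]
m=(z>166)&(z<182)&(np.hypot(x-577,y+84)<45); q=X[m][:,:2].astype(np.float32)
print(cv2.minAreaRect(q),q.mean(0),np.median(z[m])); e,V=np.linalg.eigh(np.cov(q.T)); print(np.arctan2(*V[::-1,1]))
E
```

```text
((576.0203247070312, -83.93463897705078), (13.309036254882812, 44.320743560791016), 88.34471893310547) [575.4807  -84.13305] 173.82781109434416
3.078448050843503
```

```bash
python3 - <<'E'
from lib import *
B=lambda ph,r=98,dz=0: fw(-r*np.cos(ph),0,100+r*np.sin(ph)+6+dz)
R=pick(B(0),W0)
q=[ctrl.solve_ik(list(B(f)),R) for f in np.linspace(0,3.14,5)]; print([x is not None and x.round(2) for x in q])
ctrl.move_ptp(B(0,dz=100),R); ctrl.gripper_to(40,30)
print(ctrl.move_l(B(0),vel=120,threshold=12)); st()
ctrl.gripper_to(5,30); st()
for k in range(1,15):
    f=np.pi*k/14; ctrl.move_l(B(f),vel=110)
    if k%3==2: st()
ctrl.hold(0.3); st()
p,d=optics.grab_frame("scene"); crop(p,225,100,200,150,4,"s4")
E
```

```text
[array([-0.16,  0.17,  1.94, -0.  ,  1.04, -0.28]), array([-0.15,  0.12,  1.82, -0.  ,  1.2 , -0.27]), array([-0.11,  0.23,  1.62, -0.  ,  1.29, -0.23]), array([-0.09,  0.4 ,  1.47, -0.  ,  1.27, -0.21]), array([-0.08,  0.53,  1.43, -0.  ,  1.18, -0.2 ])]
False
t18.9 pos [467.   10.5 106.7] F [ 0.4  0.2 -0.3] M [-0.04 -0.   -0.05] g 40.0
t19.2 pos [466.   10.5 106.3] F [-2.9 -1.3  1.8] M [-0.14  0.28  0.  ] g 10.9
t19.9 pos [474.2  11.5 148.4] F [-6.9 -2.9  3.2] M [-0.54  1.16  0.02] g 10.9
t21.0 pos [521.2  17.1 198.1] F [-11.8  -2.5  20.6] M [-0.24  2.12  0.  ] g 10.7
t22.0 pos [587.7  25.2 203.4] F [ 1.5 -0.4  4.8] M [-0.13  0.02 -0.02] g 11.1
t23.1 pos [639.8  31.5 167. ] F [ 2.7 -1.   1.2] M [-0.29 -0.3  -0.04] g 10.8
t24.1 pos [660.5  34.2 105. ] F [ 2.7 -2.2 -0.6] M [-0.26 -0.19 -0.  ] g 10.9
t24.4 pos [660.5  34.2 105.9] F [ 0.8 -1.9 -0.9] M [-0.25 -0.18  0.07] g 10.7
```

View pics/s4.png

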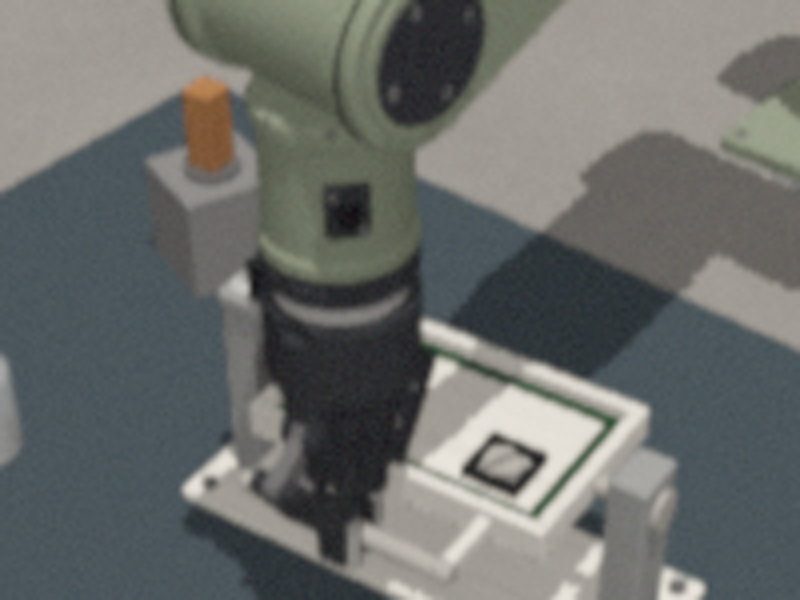

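```bash
python3 - <<'E'
from lib import *
ctrl.gripper_to(40)
s=st(); p0=s["eef_pos"]; ctrl.move_l([p0[0],p0[1],240],vel=200)
K=[576.2,-84.0]
y1=W0+1.388
ctrl.move_ptp([*K,240],Rdown(y1))
p,d=optics.grab_frame("scene"); crop(p,225,100,200,150,4,"s5")
print(ctrl.move_l([*K,177],vel=100,threshold=12)); st()
ctrl.gripper_to(5,40); st()
w=turn([*K,177],y1,W0-0.02,0.1,tmax=1.5); st()
ctrl.gripper_to(42); 
ctrl.move_l([*K,240],vel=150)
ctrl.move_ptp([440.5,-285.5,240],pick([440.5,-285.5,240],np.deg2rad(5.5)))
p,d=optics.grab_frame("scene"); crop(p,235,110,190,140,4,"s6"); np.savez("s6.npz",p=p,d=d)
p,d=optics.grab_frame("top"); crop(p,240,150,150,110,5,"t6");st(); np.savez("t6.npz",p=p,d=d)
E
```

```text
t24.9 pos [660.7  34.3 106.1] F [-0.1 -0.8  0.7] M [-0.04  0.03 -0.  ] g 39.9
False
t28.0 pos [576.7 -84.1 177.5] F [-0.1 -0.3 -0.6] M [ 0.04  0.07 -0.02] g 40.0
t28.3 pos [576.9 -86.8 178.5] F [-1.1 -7.2  1. ] M [-0.91  0.13  0.05] g 13.3
2.98:-0.09 2.89:-0.08 2.80:-0.01 2.70:-0.08 2.61:-0.03 2.52:-0.00 2.42:-0.10 2.33:-0.01 2.23:-0.12 2.14:-0.01 2.05:-0.09 1.95:-0.02 1.86:-0.05 1.76:-0.08 1.67:0.70 
t32.1 pos [576.5 -87.3 178.5] F [-2.2 -8.7  0.9] M [-1.22  0.31  0.7 ] g 13.2
t34.2 pos [ 441.  -284.6  239.5] F [-0.2 -0.5 -0.6] M [ 0.03 -0.02 -0.01] g 41.6
```

View pics/s6.png

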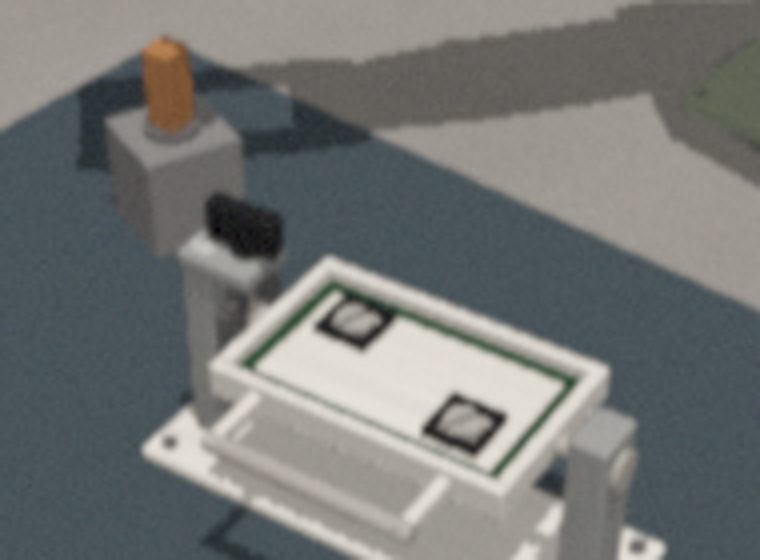

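View pics/t6.png

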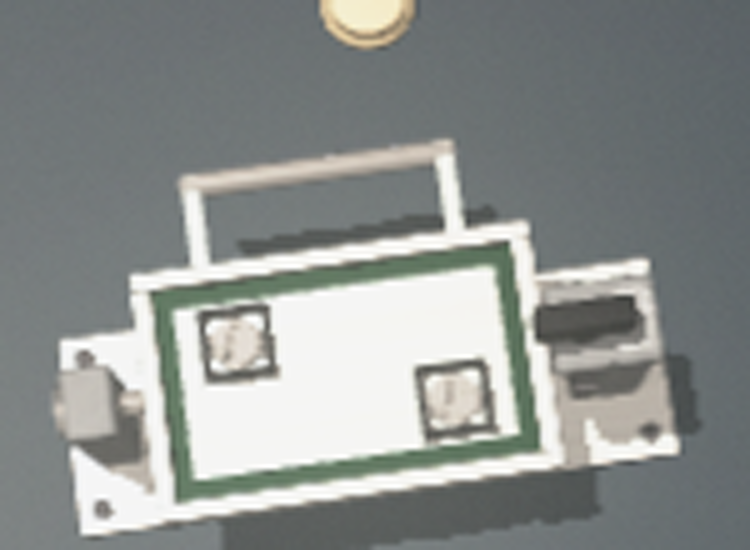

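```bash
python3 - <<'E'
from lib import *
p=np.load("t6.npz")["p"]; s=np.load("s6.npz")["p"]
def cr(p,u,v,k=16,r=12): return cv2.resize(p[v-r:v+r,u-r:u+r,::-1],None,fx=k,fy=k,interpolation=cv2.INTER_CUBIC)
im=np.vstack([np.hstack([cr(p,287,219),cr(p,330,230)]),np.hstack([cr(s,351,215),cr(s,323,190)])])
im=im[:, :]; im=cv2.resize(im,(760,600) if 0 else (600,600)); cv2.imwrite("pics/scr6.png",im)
print(tri((351.0,215.4),(287.0,218.4)),tri((323.4,189.7),(330.4,229.6)),fw(20,48),fw(-20,-48))
for n,f in(("top","t6"),("scene","s6")):
    a=np.load(f+".npz");X=pts(n,a["d"]);
    for uv in((20,48),(-20,-48)):
        c=fw(*uv); m=(np.hypot(X[...,0]-c[0],X[...,1]-c[1])<14); print(n,uv,np.percentile(X[m][:,2],[5,25,50,75,95]).round(1))
E
```

```text
[576.88819561  71.48273942 108.12028835] [548.98879143 -28.40503283 108.89704846] [577.60998677  72.44905867   0.        ] [549.39001323 -27.64905867   0.        ]
top (20, 48) [101.2 103.  106.7 109.  112.1]
top (-20, -48) [100.8 103.2 106.3 109.4 111.8]
scene (20, 48) [  5.4   7.3   9.8 108.  110.1]
scene (-20, -48) [  5.9  56.  107.6 109.  110.6]
```

View pics/scr6.png

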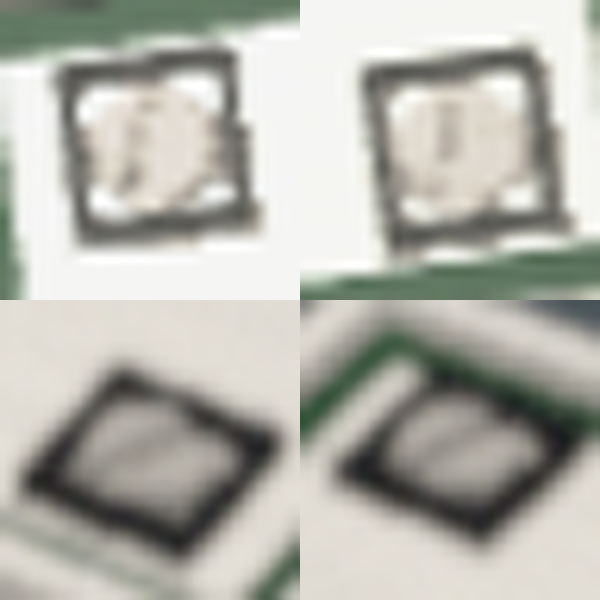

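```bash
cat >> lib.py <<'E'
SC=dict(a=np.array([549.2,-28.0]),b=np.array([577.2,72.0]))
def rect(n,p,c,z=110,r=20,k=7): # image up=+x, left=+y
    g=np.linspace(-r,r,2*r*k); yy,xx=np.meshgrid(-g,-g)
    X=np.stack([c[0]+xx,c[1]+yy,np.full_like(xx,z)],-1).reshape(-1,3)
    q=proj(n,X).reshape(*xx.shape,2).astype(np.float32)
    return cv2.remap(p,q[...,0],q[...,1],cv2.INTER_CUBIC)[:,:,::-1]
def slotpic(pt,ps,f,ang={}):
    rows=[]
    for k in"ba":
        row=[]
        for n,p in(("top",pt),("scene",ps)):
            im=rect(n,p,SC[k]).copy(); g=im.mean(2); h=len(g)//2
            # angle score: dark line through centre
            best=[]
            for w in np.linspace(-1.6,1.6,161):
                for o in np.arange(-2,2.1,.5):
                    t=np.linspace(-9,9,60); x=t*np.cos(w)-o*np.sin(w); y=t*np.sin(w)+o*np.cos(w)
                    v=g[(h-x*7).astype(int),(h-y*7).astype(int)].mean()
                    s=[]
                    for e in(-5,5):
                        x2=x-e*np.sin(w);y2=y+e*np.cos(w);m=np.hypot(x2,y2)<10.5
                        s.append(g[(h-x2*7).astype(int),(h-y2*7).astype(int)][m].mean())
                    best.append((np.mean(s)-v,w,o))
            b=max(best); print(k,n,"slot yaw %.2f off %.1f score %.1f"%(b[1],b[2],b[0])); row.append(im)
        rows.append(np.hstack(row))
    cv2.imwrite(f"pics/{f}.png",np.vstack(rows))
E
python3 - <<'E'
from lib import *
slotpic(np.load("t6.npz")["p"],np.load("s6.npz")["p"],"slot6")
E
```

```text
b top slot yaw -0.24 off 2.0 score 34.2
b scene slot yaw -0.32 off -2.0 score 21.4
a top slot yaw -0.22 off 2.0 score 24.4
a scene slot yaw -0.18 off -2.0 score 21.6
```

View pics/slot6.png

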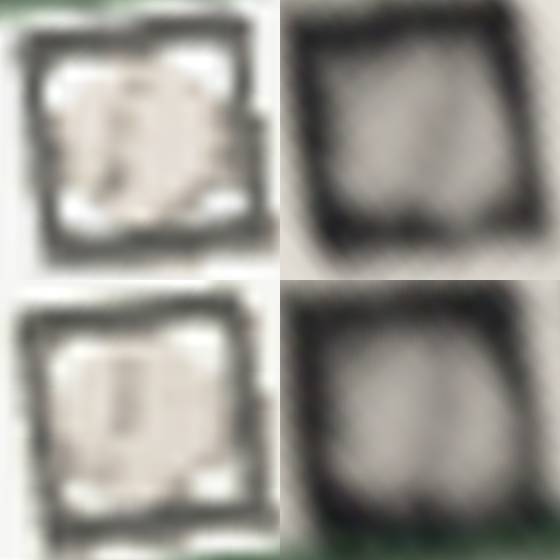

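```bash
python3 - <<'E'
from lib import *
D=[440.6,-285.6]
s=sensors.read_state(); R=s["eef_rot"]; print(np.arctan2(R[1,0],R[0,0]),s["q"].round(2))
R=pick([*D,118],np.deg2rad(5.5)); print(R.round(2))
print(ctrl.move_l([*D,118],rot=R,vel=120,threshold=12)); st()
ctrl.gripper_to(10,80); st()
ctrl.move_l([*D,300],vel=120); st()
p,d=optics.grab_frame("scene"); crop(p,225,40,140,150,5,"s7"); np.savez("s7.npz",p=p,d=d)
p,d=optics.grab_frame("top"); crop(p,390,220,120,100,6,"t7"); np.savez("t7.npz",p=p,d=d)
E
```

```text
0.09821785204490377 [-0.74  0.12  1.68  0.    1.34  0.73]
[[ 1.   0.1  0. ]
 [ 0.1 -1.   0. ]
 [ 0.   0.  -1. ]]
False
t35.3 pos [ 441.2 -286.1  118.9] F [ 0.5 -0.8 -0.1] M [-0.02  0.03 -0.04] g 42.1
t35.6 pos [ 441.4 -286.4  119.2] F [ 0.5 -0.7  2.6] M [ 0.01  0.01 -0.03] g 23.1
t37.3 pos [ 440.2 -285.3  299. ] F [-0.4 -0.5 -1.4] M [-0.03 -0.04 -0.01] g 22.9
```

View pics/s7.png

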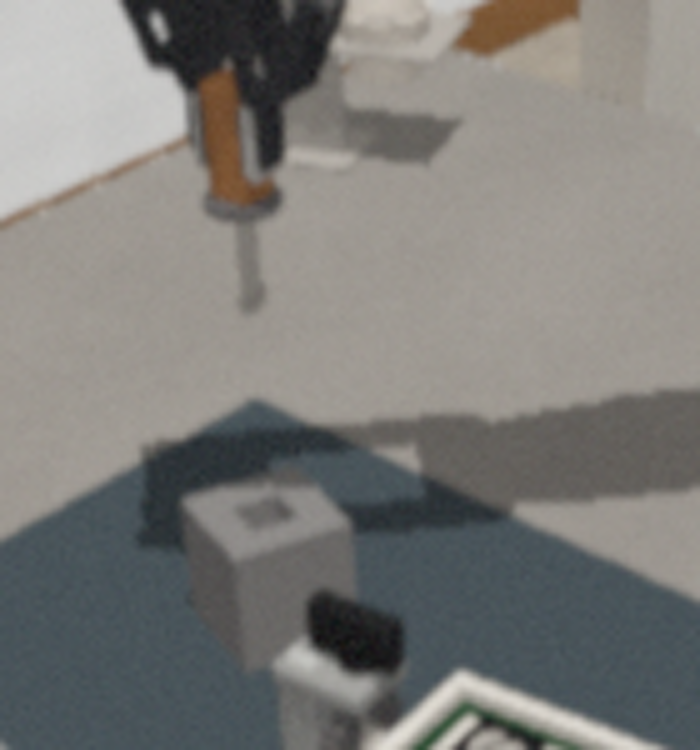

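View pics/t7.png

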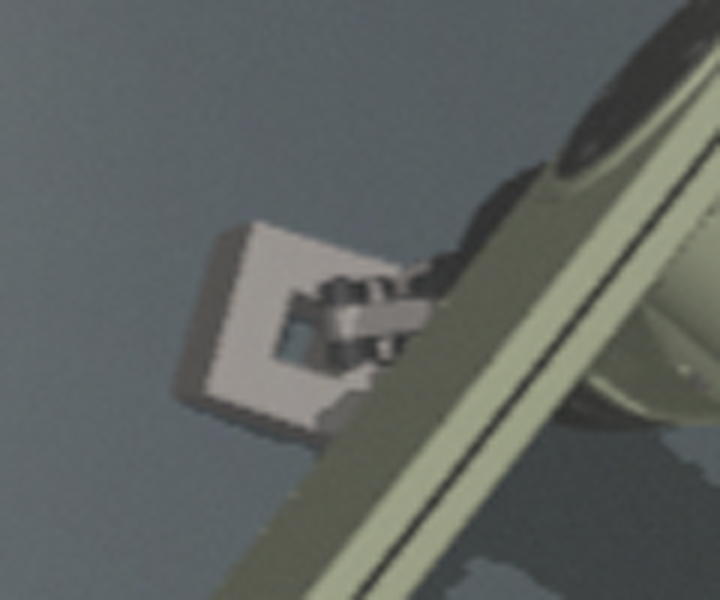

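```bash
python3 - <<'E'
from lib import *
D=[440.6,-285.6]
ctrl.move_ptp([*D,300],Rdown(0.716)); ctrl.hold(.3)
p,d=optics.grab_frame("scene"); crop(p,250,60,50,60,10,"s8"); np.savez("s8.npz",p=p,d=d); st()
print(proj("scene",[[*D,300-101],[*D,300-101+60]]))
E
```

```text
t38.4 pos [ 440.6 -285.6  300. ] F [-0.1  0.8 -2.3] M [ 0.04 -0.02  0.02] g 22.9
[[274.14928367 101.24149726]
 [272.18783466  79.24251344]]
```

View pics/s8.png

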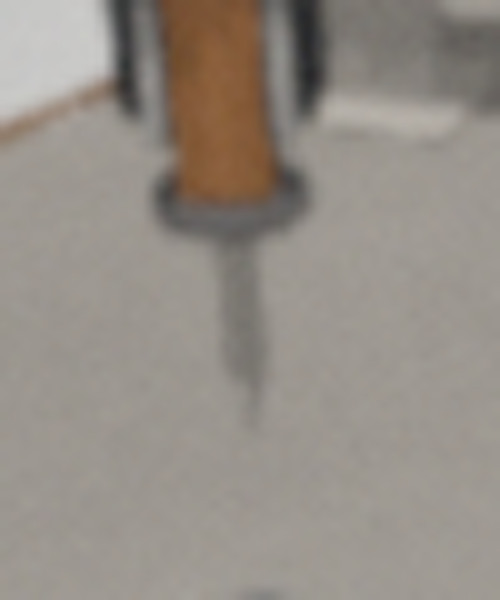

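```bash
python3 - <<'E'
from lib import *
print("scene-only", atz("scene",323.4,189.7,110),atz("scene",351.0,215.4,110),"top-only",atz("top",330.4,229.6,110),atz("top",287.0,218.4,110))
a=SC["a"]; Y=np.pi-0.09
ctrl.move_ptp([*a,300],Rdown(Y)); ctrl.move_l([*a,101+122],vel=120); ctrl.hold(.4); st()
p,d=optics.grab_frame("scene"); crop(p,285,140,80,70,9,"s9"); np.savez("s9.npz",p=p,d=d)
print(proj("scene",[[*a,122],[*a,182]]), proj("scene",[[*a,110]]))
E
```

```text
scene-only [550.10906787 -27.65718708 110.        ] [578.3773195  72.9985272 110.       ] top-only [548.75854094 -28.27357704 110.        ] [576.76469005  71.11044751 110.        ]
t41.2 pos [549.4 -28.  223.4] F [ 0.1 -0.2 -1.6] M [ 0.01 -0.03 -0.01] g 23.2
[[323.49196201 185.26841625]
 [323.20606078 163.39244147]] [[323.54653743 189.44430033]]
```

View pics/s9.png

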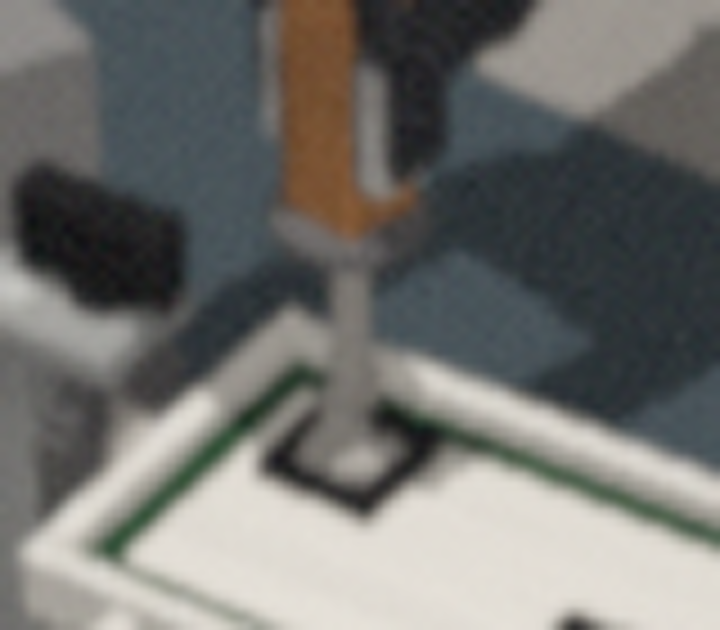

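```bash
python3 - <<'E'
from lib import *
p=np.load("s9.npz")["p"]; im=p[165:200,305:345]
im=cv2.normalize(im,None,0,255,cv2.NORM_MINMAX)
k=16; im=cv2.resize(im[:,:,::-1],None,fx=k,fy=k,interpolation=cv2.INTER_CUBIC)
im=cv2.convertScaleAbs(im,alpha=1.3,beta=-30)
a=SC["a"]; Y=-0.09
for z,c in((122,(0,0,255)),(134,(0,255,0))):
    L=np.array([[a[0]+t*np.cos(Y),a[1]+t*np.sin(Y),z] for t in(-9,9)])
    q=((proj("scene",L)-[305,165]+.5)*k).astype(int); cv2.line(im,tuple(map(int,q[0])),tuple(map(int,q[1])),c,1)
cv2.imwrite("pics/s9c.png",im)
E
```

```text
(no output)
```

View pics/s9c.png

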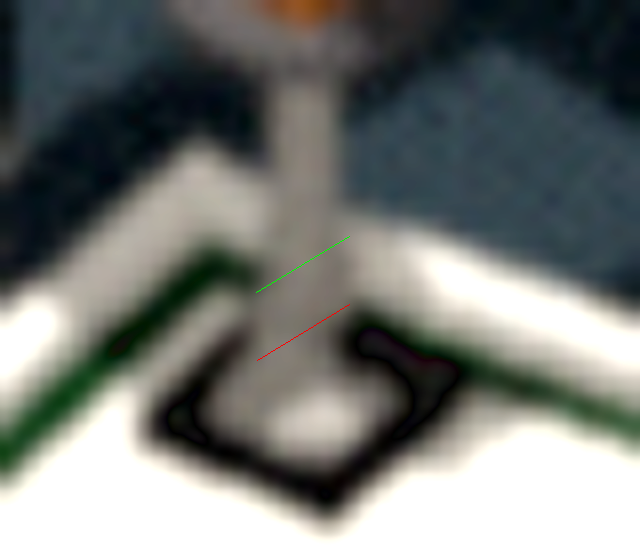

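```bash
python3 - <<'E'
from lib import *
a=SC["a"]; Y=np.pi-0.09
print(ctrl.move_l([*a,200],vel=20,threshold=6)); s=st(); ctrl.hold(.2); st()
p,d=optics.grab_frame("scene"); crop(p,285,140,80,70,9,"s10")
E
```

```text
True
t41.9 pos [549.2 -28.1 209.7] F [-0.8 -0.   4.6] M [0.04 0.07 0.03] g 23.2
t42.1 pos [549.2 -28.1 209.6] F [-0.5 -0.1  4.2] M [-0.01  0.06  0.  ] g 23.2
```

View pics/s10.png

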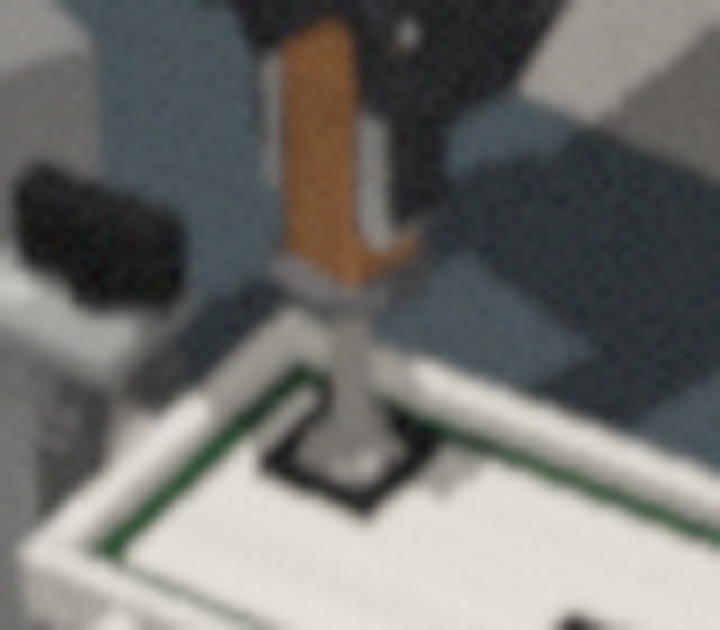

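```bash
python3 - <<'E'
from lib import *
a=SC["a"]; Y=np.pi-0.09
ctrl.move_l([*a,207.5],vel=20); st()
for k in range(1,20):
    w=Y-0.1*k; ctrl.move_ptp([*a,207.5],Rdown(w)); s=sensors.read_state()
    print("%.2f M%.2f F%s z%.1f g%.1f"%(w-np.pi,s["wrist_torque"][2],s["force"].round(1),s["eef_pos"][2],s["grip_width"]))
    if abs(s["wrist_torque"][2])>0.8: break
E
```

```text
t42.4 pos [549.  -28.5 206.9] F [ 1.3 -1.8 -1.4] M [-0.5 -0.1  0. ] g 23.6
-0.19 M0.00 F[-0.  -1.9 -1.8] z206.7 g22.9
-0.29 M0.03 F[-0.8 -3.3 -2.2] z206.7 g23.4
-0.39 M0.04 F[-0.9 -5.  -2.9] z206.8 g23.3
-0.49 M0.02 F[-0.9 -5.5 -2.1] z206.8 g23.3
-0.59 M0.06 F[-1.3 -4.2 -3.2] z206.8 g22.7
-0.69 M0.01 F[-2.4 -4.2 -4.3] z206.8 g23.4
-0.79 M0.03 F[-2.5 -5.1 -4.7] z206.9 g23.4
-0.89 M0.04 F[-2.3 -5.2 -4. ] z206.9 g23.2
-0.99 M0.02 F[-2.3 -4.4 -4.9] z207.1 g23.3
-1.09 M0.07 F[-2.6 -3.2 -4.6] z207.3 g23.3
-1.19 M-0.03 F[-3.  -3.  -3.7] z207.4 g23.0
-1.29 M0.02 F[-3.1 -2.6 -4.1] z207.4 g23.2
-1.39 M0.04 F[-1.7 -3.2 -4.4] z207.5 g23.4
-1.49 M0.04 F[-2.7 -2.7 -4.5] z207.6 g23.1
-1.59 M0.09 F[-1.  -2.  -4.3] z207.6 g22.8
-1.69 M0.03 F[-0.4 -1.6 -4.3] z207.7 g22.9
-1.79 M0.23 F[-0.3 -1.3 -3.9] z207.6 g22.9
-1.89 M0.35 F[-0.7 -0.2 -4.3] z207.7 g23.5
-1.99 M0.12 F[-2.8  3.7  4.1] z208.7 g23.0
```

```bash
python3 - <<'E'
from lib import *
a=SC["a"];b=SC["b"]
ctrl.move_l([*a,225],vel=80); st()
R=Rdown(np.pi-0.28)
ctrl.move_ptp([470,-60,300],R)
p,d=optics.grab_frame("scene"); crop(p,285,120,100,110,7,"s11"); np.savez("s11.npz",p=p,d=d)
p2,d=optics.grab_frame("top"); crop(p2,240,180,150,110,5,"t11"); np.savez("t11.npz",p=p2,d=d)
slotpic(p2,p,"slot11")
E
```

```text
t47.5 pos [550.2 -28.5 226.5] F [ 0.2  0.3 -2.7] M [ 0.02 -0.02  0.01] g 23.0
b top slot yaw -0.28 off 2.0 score 35.7
b scene slot yaw -0.26 off -1.5 score 24.5
a top slot yaw -0.26 off 0.0 score 59.0
a scene slot yaw -1.50 off -2.0 score 23.2
```

View pics/slot11.png

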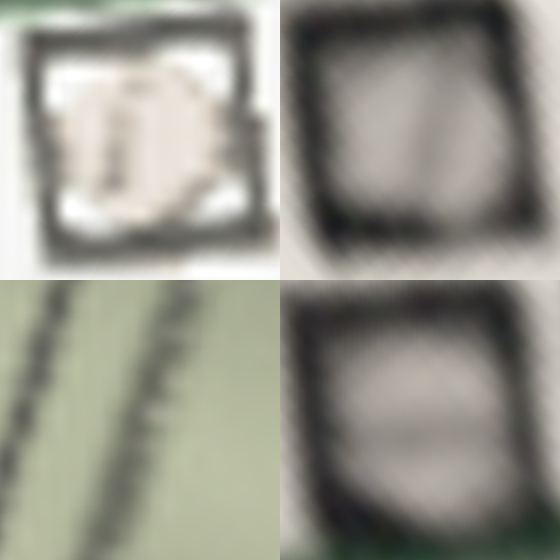

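View pics/s11.png

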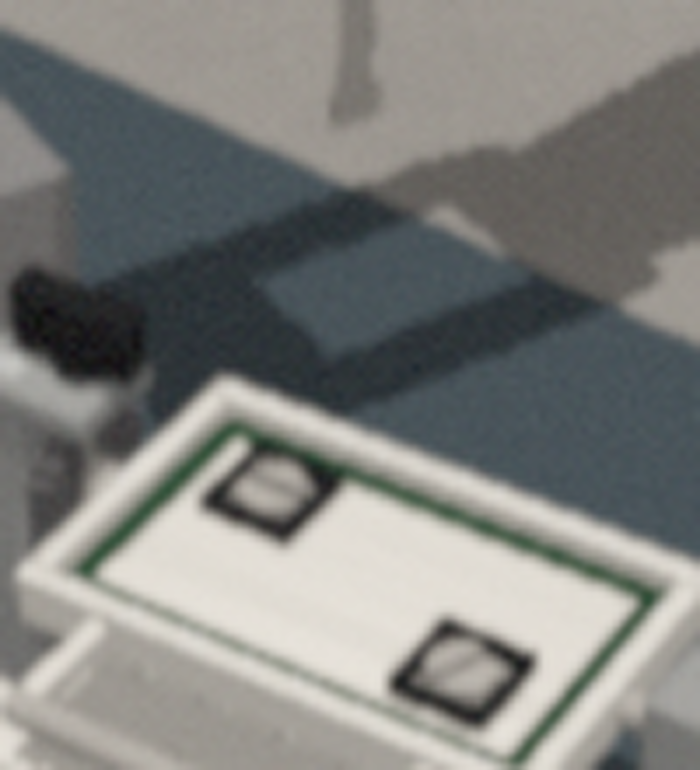

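View pics/t11.png

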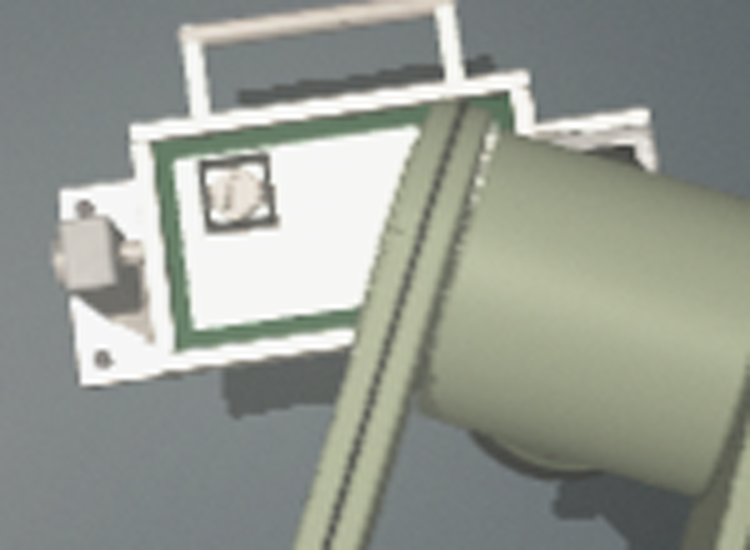

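```bash
python3 - <<'E'
from lib import *
s=st()
p0=s["eef_pos"]
for o in(99,102,105): print(o,proj("scene",[p0-[0,0,o]]))
ctrl.move_ptp([470,-60,300],Rdown(0.716)); ctrl.hold(.3)
p,d=optics.grab_frame("scene"); crop(p,310,80,50,70,9,"s12")
e=proj("scene",[[470,-60,300-z] for z in(102,102-58)]); print(e,(e-[310,80]+.5)*9)
E
```

```text
t49.2 pos [470.  -60.  299.7] F [ 0.2 -0.1 -1. ] M [-0.01 -0.01  0.04] g 23.2
99 [[335.1731296  135.61829324]]
102 [[335.16463859 136.7515238 ]]
105 [[335.15617961 137.88047926]]
[[335.139824   136.63292955]
 [335.3089815  113.92664435]] [[230.758416   514.19636599]
 [232.2808335  309.83979919]]
```

View pics/s12.png

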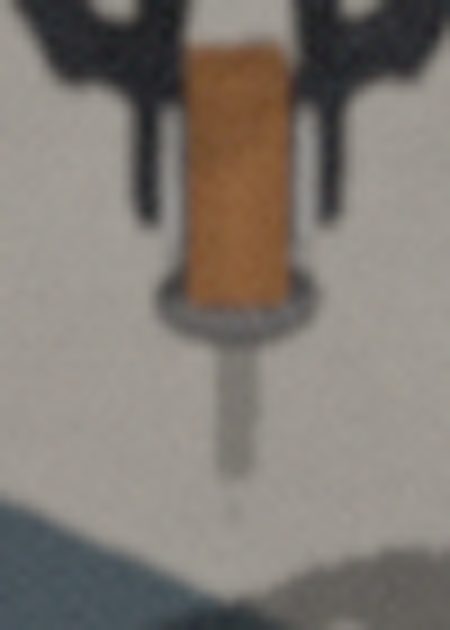

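```bash
python3 - <<'E'
from lib import *
b=[577.2,71.3]; Y=np.pi-0.28
ctrl.move_ptp([*b,300],Rdown(Y)); ctrl.move_l([*b,222],vel=120)
print(ctrl.move_l([*b,206.5],vel=20,threshold=6)); s=st(); ctrl.hold(.2); st()
p,d=optics.grab_frame("scene"); crop(p,310,160,80,70,9,"s13")
E
```

```text
False
t54.8 pos [577.3  71.3 206.6] F [-0.4 -0.2 -0.6] M [ 0.01  0.04 -0.06] g 23.1
t55.0 pos [577.3  71.3 206.7] F [-0.2  0.2 -1.1] M [0.01 0.05 0.01] g 23.0
```

View pics/s13.png

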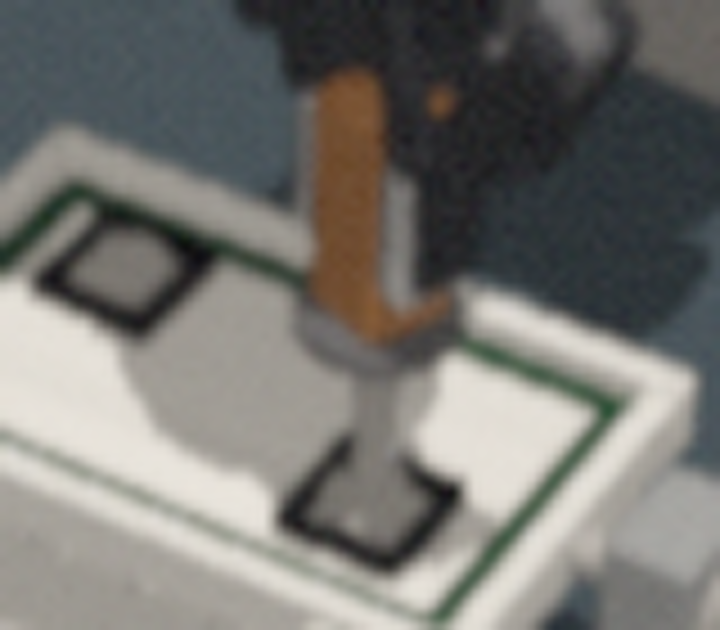

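```bash
python3 - <<'E'
from lib import *
b=[577.2,71.3]; Y=np.pi-0.28
for k in range(1,22):
    w=Y-0.08*k; ctrl.move_ptp([*b,206.3],Rdown(w)); s=sensors.read_state()
    print("%.2f M%.2f F%s z%.1f"%(w-np.pi,s["wrist_torque"][2],s["force"].round(1),s["eef_pos"][2]))
    if w-np.pi<-1.5 and s["wrist_torque"][2]>0.3: break
    if w-np.pi<-1.82: break
ctrl.move_l([*b,240],vel=80); st()
ctrl.move_ptp([470,-60,300],Rdown(0.716+1.57))
p,d=optics.grab_frame("scene"); crop(p,285,120,100,110,7,"s14"); np.savez("s14.npz",p=p,d=d)
p2,d=optics.grab_frame("top"); np.savez("t14.npz",p=p2,d=d)
slotpic(p2,p,"slot14")
E
```

```text
-0.36 M0.00 F[-0.2  0.2 -0.5] z206.4
-0.44 M0.01 F[-0.9 -1.  -0.2] z206.3
-0.52 M0.07 F[-0.9 -1.8 -0.2] z206.3
-0.60 M0.04 F[-1.9 -2.8  0.2] z206.2
-0.68 M0.04 F[-2.  -2.5 -1.2] z206.2
-0.76 M0.04 F[-1.6 -1.9 -0. ] z206.2
-0.84 M0.03 F[-1.8 -1.8 -0.7] z206.3
-0.92 M0.09 F[-1.6 -1.2 -0.1] z206.2
-1.00 M0.03 F[-1.6 -1.8 -0.1] z206.3
-1.08 M0.02 F[-2.3 -1.2 -1.5] z206.3
-1.16 M0.08 F[-1.2 -0.6 -1.5] z206.3
-1.24 M0.04 F[-0.5 -1.2 -2.9] z206.3
-1.32 M0.04 F[ 0.5 -0.6 -1.9] z206.4
-1.40 M0.05 F[-0.3  0.6 -1.6] z206.4
-1.48 M0.06 F[ 1.2  1.  -2.6] z206.4
-1.56 M0.06 F[ 0.9  0.5 -2.2] z206.5
-1.64 M0.05 F[ 1.9 -0.1 -1. ] z206.5
-1.72 M0.13 F[ 3.   1.2 -1.5] z206.5
-1.80 M0.22 F[ 3.2 -0.2 -3.8] z206.5
-1.88 M0.43 F[ 3.8 -1.8 -1.7] z206.6
t60.6 pos [576.9  71.3 240.4] F [ 0.5  0.3 -1. ] M [-0.02  0.01  0.04] g 23.6
b top slot yaw -1.44 off 2.0 score 50.8
b scene slot yaw -1.56 off -2.0 score 13.6
a top slot yaw -0.32 off 0.5 score 61.7
a scene slot yaw -1.52 off -0.5 score 16.3
```

View pics/slot14.png

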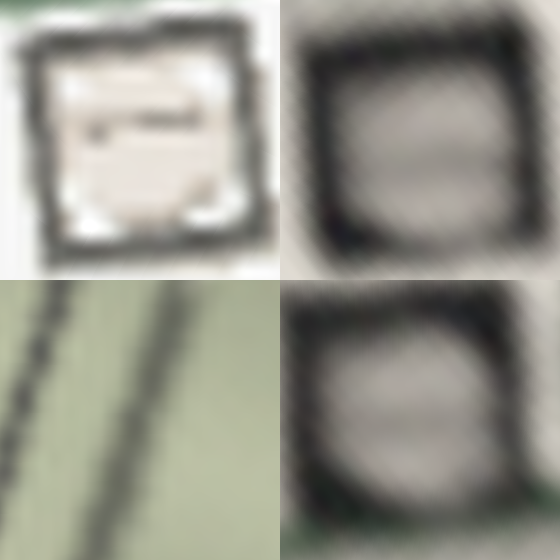

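View pics/s14.png

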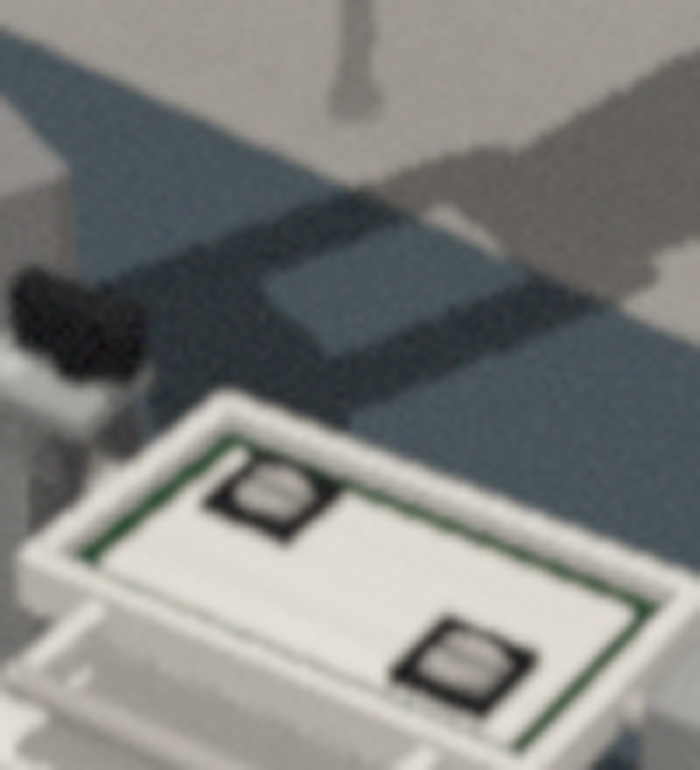

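```bash
python3 - <<'E'
from lib import *
D=[440.9,-285.9]
ctrl.move_ptp([*D,300],Rdown(0.096)); ctrl.hold(.2)
print(ctrl.move_l([*D,205],vel=120,threshold=10), ctrl.move_l([*D,119.5],vel=50,threshold=7)); ctrl.hold(.2); st()
E
```

```text
False False
t66.7 pos [ 441.  -286.   119.7] F [ 0.4 -0.2 -1.7] M [ 0.02 -0.    0.  ] g 23.3
```

```bash
python3 - <<'E'
from lib import *
D=[440.9,-285.9]
print(ctrl.move_l([*D,117],vel=20,threshold=4)); st()
ctrl.gripper_to(45); st(); ctrl.move_l([*D,240],vel=120)
ctrl.set_joints([-1.306, 0.207, 1.542, 0, 1.393, -0.15])
ctrl.hold(.5); st()
p,d=optics.grab_frame("scene"); cv2.imwrite("pics/s15.png",p[:,:,::-1]); np.savez("s15.npz",p=p,d=d)
p2,d2=optics.grab_frame("top"); crop(p2,240,180,150,110,5,"t15"); cv2.imwrite("pics/t15f.png",p2[:,:,::-1])
slotpic(p2,p,"slot15")
for n,dd in(("top",d2),("scene",d)):
    X=pts(n,dd);z=X[...,2]
    c,s=np.cos(FY),np.sin(FY);e=X[...,:2]-FR; u=e[...,0]*c+e[...,1]*s; v=-e[...,0]*s+e[...,1]*c
    m=(z>168)&(z<180)&(abs(v+112)<32)&(abs(u)<30); q=np.c_[u[m],v[m]]; _,V=np.linalg.eigh(np.cov(q.T)); print(n,"knob dir",V[:,1])
    m=(abs(v)<80)&(abs(abs(u)-54)<3)&(z>95)&(z<120); print("tilt",np.polyfit(u[m],z[m],1))
    m=(np.hypot(X[...,0]-441,X[...,1]+286)<40)&(z>133); r=cv2.minAreaRect(X[m][:,:2].astype(np.float32)); print("handle",r,np.median(z[m]))
    m=(np.hypot(X[...,0]-485.5,X[...,1]-296.5)<35)&(z>25)&(z<45); r=cv2.minAreaRect(X[m][:,:2].astype(np.float32)); print("weight",r,np.median(z[m]))
E
```

```text
True
t66.9 pos [ 441.2 -286.1  119.2] F [-0.1  0.5  3. ] M [0.03 0.01 0.01] g 23.1
t67.2 pos [ 440.2 -285.3  117.8] F [ 0.  -0.4 -0.2] M [0.   0.06 0.04] g 45.1
t70.1 pos [ 232.2 -525.9  255.9] F [ 0.9  0.4 -0.1] M [ 0.08 -0.01 -0.03] g 45.4
b top slot yaw -1.44 off 2.0 score 52.3
b scene slot yaw -1.54 off -2.0 score 13.6
a top slot yaw -1.46 off 2.0 score 32.9
a scene slot yaw -1.52 off -0.5 score 14.7
top knob dir [-0.01689287  0.99985731]
tilt [7.84857836e-02 1.09340156e+02]
handle ((440.5264892578125, -282.916259765625), (23.663257598876953, 24.05246925354004), 5.698121547698975) 138.42500172214955
weight ((0.0, 0.0), (0.0, 0.0), 0.0) nan
scene knob dir [-0.02485636  0.99969103]
tilt [5.40552865e-02 1.04979352e+02]
handle ((441.58953857421875, -283.9841003417969), (25.52692413330078, 24.824657440185547), 5.652307987213135) 138.5483254719393
weight ((0.0, 0.0), (0.0, 0.0), 0.0) nan
  return _methods._mean(a, axis=axis, dtype=dtype,
  ret = ret.dtype.type(ret / rcount)
```

View pics/s15.png

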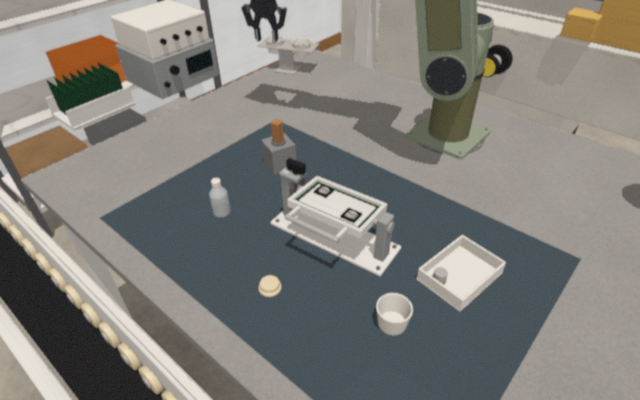

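View pics/t15.png

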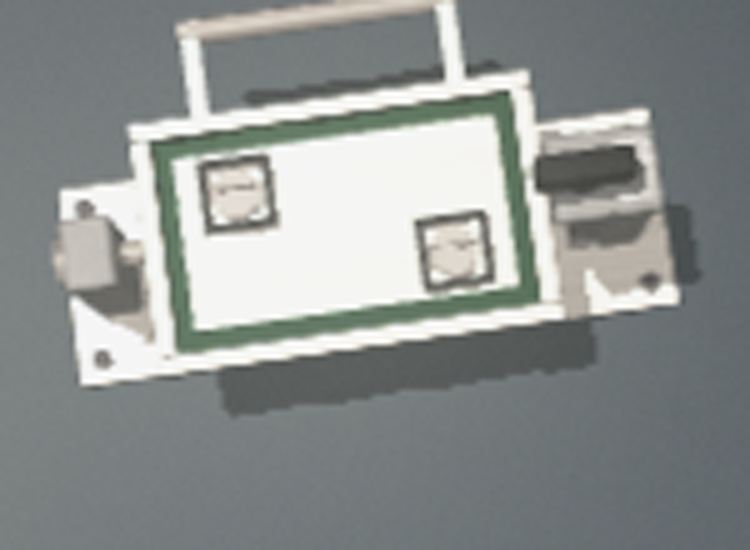

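View pics/slot15.png

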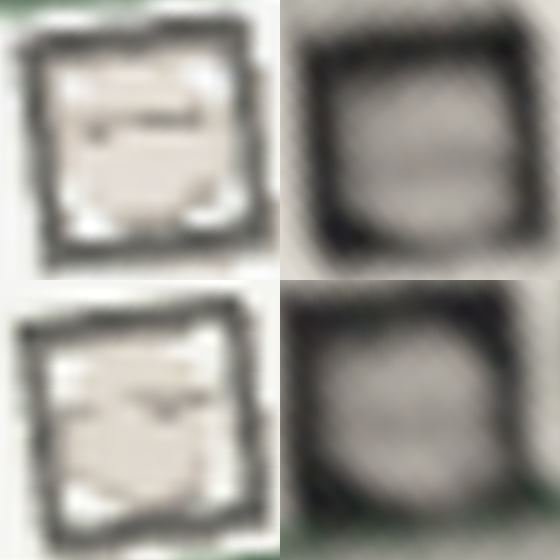

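View pics/t15f.png

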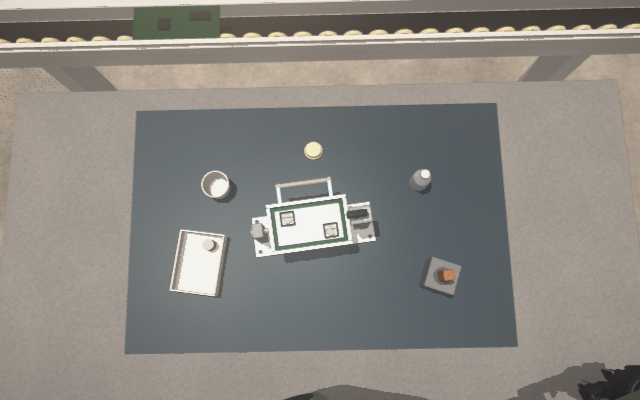

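```bash
python3 - <<'E'
from lib import *
for n,f in(("top","t6"),("scene","s6"),("scene","s15"),("top","t11")):
    d=np.load(f+".npz")["d"]; X=pts(n,d);z=X[...,2]
    c,s=np.cos(FY),np.sin(FY);e=X[...,:2]-FR; u=e[...,0]*c+e[...,1]*s; v=-e[...,0]*s+e[...,1]*c
    m=(v>0)&(v<80)&(abs(u)<50)&(z>95)&(z<110); A=np.c_[u[m],v[m],np.ones(m.sum())]; print(f,"back plane",np.linalg.lstsq(A,z[m],rcond=None)[0].round(3))
    m=(abs(v)<40)&(abs(u-98)<5)&(z>70)&(z<125); print("bar z top",np.percentile(z[m],[50,90]).round(1))
X=pts("scene",np.load("s15.npz")["d"]); m=np.zeros((400,640),bool); m[262:285,430:450]=1; print("weight scene z",np.percentile(X[m][:,2],[50,90,97]), X[275,440], X[270,440])
E
```

```text
t6 back plane [ 1.0000e-03 -1.0000e-03  1.0268e+02]
bar z top [103.7 106.2]
s6 back plane [1.90000e-02 4.00000e-03 1.03019e+02]
bar z top [102.8 104.8]
s15 back plane [ 1.01000e-01 -1.00000e-03  1.02947e+02]
bar z top [111.9 113.9]
t11 back plane [-1.7000e-02  4.0000e-03  1.0251e+02]
bar z top [101.7 104.7]
weight scene z [19.97109166 33.68040622 34.96565425] [536.90572538 273.30978464  33.49730733] [526.86110026 267.26154304  35.56770549]
```

```bash
python3 - <<'E'
from lib import *
B=fw(98,0); R=pick([B[0],B[1],200],W0)
ctrl.gripper_to(0,30)
ctrl.move_ptp([576,-150,300],R); ctrl.move_ptp([B[0],B[1],220],R); ctrl.move_l([B[0],B[1],145],vel=120)
for z in (140,137,134,132,131,130):
    h=ctrl.move_l([B[0],B[1],z],vel=25,threshold=12); s=st()
    if h: break
p0=s["eef_pos"]; ctrl.move_l([B[0],B[1],240],vel=120)
ctrl.move_ptp([576,-150,300],R)
ctrl.set_joints([-1.306, 0.207, 1.542, 0, 1.393, -0.15]); ctrl.hold(.3)
p,d=optics.grab_frame("scene"); cv2.imwrite("pics/s16.png",p[:,:,::-1])
p2,d2=optics.grab_frame("top"); crop(p2,240,150,150,120,5,"t16")
slotpic(p2,p,"slot16"); st()
for n,d in(("top",d2),("scene",d)):
    X=pts(n,d);z=X[...,2]
    c,s=np.cos(FY),np.sin(FY);e=X[...,:2]-FR; u=e[...,0]*c+e[...,1]*s; v=-e[...,0]*s+e[...,1]*c
    m=(v>0)&(v<80)&(abs(u)<50)&(z>95)&(z<110); A=np.c_[u[m],v[m],np.ones(m.sum())]; print("back plane",np.linalg.lstsq(A,z[m],rcond=None)[0].round(3))
    m=(abs(v)<40)&(abs(u-98)<5)&(z>70)&(z<125); print("bar z top",np.percentile(z[m],[50,90]).round(1))
    m=(z>168)&(z<180)&(abs(v+112)<32)&(abs(u)<30); q=np.c_[u[m],v[m]]; _,V=np.linalg.eigh(np.cov(q.T)); print(n,"knob dir",V[:,1])
E
```

```text
t74.6 pos [660.8  34.2 140.1] F [ 0.4 -0.8 -0.1] M [ 0.01  0.   -0.03] g -0.2
t74.8 pos [660.8  34.2 136.9] F [-0.1  0.7  0.1] M [-0.   -0.03  0.01] g -0.1
t75.1 pos [660.6  34.1 133.7] F [-0.2  1.  -0.3] M [-0.02 -0.01  0.01] g -0.0
t75.3 pos [660.6  34.1 131.7] F [-0.1 -0.9  0. ] M [-0.   -0.05 -0.03] g -0.1
t75.6 pos [660.7  34.1 130.9] F [-0.5 -0.4 -0.5] M [0.06 0.01 0.01] g -0.1
t75.8 pos [660.8  34.1 129.9] F [-0.  -1.   1.7] M [ 0.01 -0.05 -0.  ] g 0.2
b top slot yaw 1.46 off -2.0 score 26.4
b scene slot yaw -1.52 off -1.5 score 25.2
a top slot yaw 1.42 off -2.0 score 18.9
a scene slot yaw -1.54 off -2.0 score 23.0
t80.0 pos [ 232.3 -525.9  255.9] F [0.6 0.3 0.4] M [-0.01  0.01  0.02] g -0.4
back plane [-3.00000e-03  4.00000e-03  1.02487e+02]
bar z top [103.5 106.2]
top knob dir [-0.02186901  0.99976084]
back plane [ 1.90000e-02 -0.00000e+00  1.03143e+02]
bar z top [102.5 104.6]
scene knob dir [0.0237732  0.99971738]
```

View pics/s16.png

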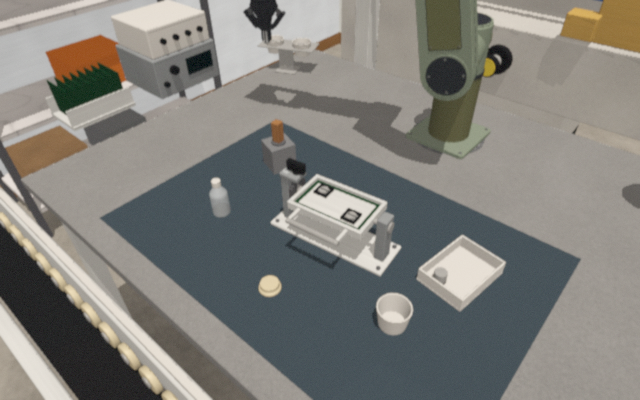

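View pics/t16.png

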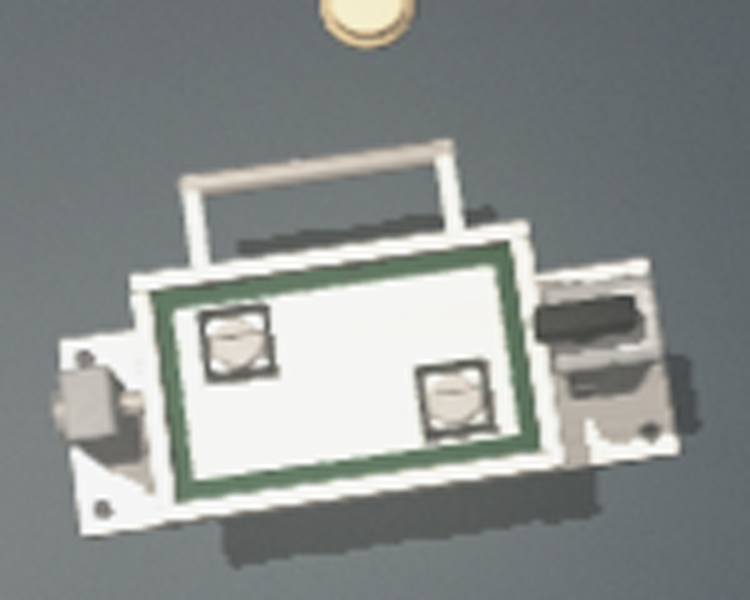

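```bash
python3 -c "
from plant import ctrl
print(ctrl.finish_job())"
```

```text
the job is handed in; nothing more can be done
None
```

The job is done and handed in after about 80 s on the robot's clock; the hand-in reports no verdict.

**What I did:** Only one weight was on the board, and it went into the white tray. I released the knob, turned the board right over by its bar, and locked it. I tightened both screws with the driver, put the driver back in its stand, and withdrew the arm.

**What the last checks showed:**
- **Board and lock:** the back of the board is level in the depth images, and the knob wing is within about 0.03 rad of the locked position.
- **Screws:** both slots lie along the board's long side. The torque rose at the stop, to about 0.35 N m on screw a and 0.43 N m on screw b.
- **Driver:** it stands upright in its stand.
- **Bystanders:** the cup, bottle and roller look unmoved.

**What went wrong or disagreed:**
- **Driver slip on screw a:** the driver climbed out of the slot at the end of the turn, after the stop torque had appeared. The slot still reads as tight.
- **Board lifted in its play:** the board ended about 0.08 rad off level after the second screw. I pressed the bar down lightly until it was level again.
- **Weight moved:** something other than the robot shifted the weight towards a corner of the tray. It is still inside.
- **Slot angles:** the automatic slot angles from the two cameras differ by up to about 0.3 rad. For the final slot positions I relied on the enlarged pictures and the stop torque.

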